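# Check the studs of an opened control unit with a probe, then close up

### The job

Take the orange elbow probe from its cradle and touch its brass tip gently onto the top of the red stud, then the yellow, then the blue one inside the open control unit, resting about half a second on each; do not let the probe touch the white stud. Finish with the probe lying back in its cradle and the unit's cover fully shut, and leave the other things on the bench standing where they are.

Things in the scene. Friction and masses are not known exactly. Their poses are not given: they have to be found in the camera images.
- unit: White open-topped instrument case, fixed, 200 mm (its x) by 220 mm (its y), walls 5 mm thick and 70 mm high. Origin: centre of its underside; z up. The cover is hinged on its +x rim, roughly to the robot's left. The four studs stand on the board inside, within 8 mm of (-55,-68), (-55,68), (42,-65), (42,65) mm, any colour at any corner.
- board: Green board on the unit's floor; same origin and axes as the unit, upper face at z=10 mm. Parts on it, none higher than 52 mm: a dark transformer 50 x 50 mm in the middle, an aluminium heat sink 28 (x) x 46 mm at x=-62, y=0 mm, dark grey capacitors 21 mm in diameter at (52,0), (77,0), (-4,-85), (-4,85) mm.
- cover (a joint): Angle of the cover: 0 = shut, flat on the rim; grows as it opens; 1.57 = upright; starts 1.55 to 1.85. White plate 8 mm thick, 200 mm from hinge to free edge, 220 mm wide; shut, its outer face is 78 mm above the bench. The stiff hinge holds it where it is left; it gives to a few newtons at the free edge. 0.2 kg.
- cover_hinge (a point): Point on the cover's hinge axis, at the middle of the unit's +x rim, level with the underside of the shut cover (70 mm up); the axis is along the unit's y.
- cover_handle (a point): Grip point of the small black knob on the outer face of the cover near its free edge, on the middle line. The knob is 28 mm in diameter, 30 mm in from the edge, and stands 43 mm off the face (this point 35 mm off); on the open cover it points away from the case.
- stud_red: Red test stud, fixed upright on the board inside the unit: red post 20 mm in diameter, top face 22 mm above its origin, on a flange 26 mm in diameter and 6 mm high. Origin: centre of its underside, on its axis; z up. A small brass dot marks the middle of the top. Rigid. Touch first.
- stud_yellow: Yellow test stud, fixed upright on the board inside the unit: yellow post 20 mm in diameter, top face 22 mm above its origin, on a flange 26 mm in diameter and 6 mm high. Origin: centre of its underside, on its axis; z up. A small brass dot marks the middle of the top. Rigid. Touch second.
- stud_blue: Blue test stud, fixed upright on the board inside the unit: blue post 20 mm in diameter, top face 22 mm above its origin, on a flange 26 mm in diameter and 6 mm high. Origin: centre of its underside, on its axis; z up. A small brass dot marks the middle of the top. Rigid. Touch third.
- stud_white: White test stud, fixed upright on the board inside the unit: white post 20 mm in diameter, top face 22 mm above its origin, on a flange 26 mm in diameter and 6 mm high. Origin: centre of its underside, on its axis; z up. A small brass dot marks the middle of the top. Rigid. The probe must not touch it.
- cradle: White and green stand, fixed, base 130 x 90 x 10 mm. Two posts at x = +48 and -48 mm, 12 mm thick, 50 mm wide (y), each with a notch open upwards: floor 100 mm above the bench, 30 mm wide and flaring, cheeks to 120 mm. Origin: centre of its underside; x along the probe's rest direction, z up.
- cradle_seat (a point): Where the middle of the probe's handle (point probe_grip) lies when the probe rests in the cradle: 112 mm above the bench, between the posts, with 84 mm clear between them for the fingers.
- probe: Loose orange elbow probe, 0.14 kg. Handle 150 mm long (x), 22 mm wide (y), 24 mm high; origin: centre of the handle's underside, z up as it rests. From its +x end a 12 mm black rod runs 30 mm on, then bends straight down to a spring-loaded brass tip, 7 mm thick, ending at (105, 0, -73) mm, 85 mm below the handle's centre line. The tip yields up to 10 mm (0.9 to 2.7 N), then is rigid.
- probe_grip (a point): Centre of the probe's handle, 12 mm above its underside; grip the handle here across its 22 mm width.
- probe_tip (a point): The end of the probe's brass tip (moves with the tip when it yields).
- amber_bottle: Bystander: loose amber bottle, 56 mm diameter, 150 mm high. Origin: centre of its underside.
- beaker: Bystander: loose glass beaker, 64 mm diameter, 90 mm high. Origin: centre of its underside.
- white_bottle: Bystander: loose white bottle with a green cap, 60 mm diameter, 160 mm high. Origin: centre of its underside.
- jar: Bystander: loose glass jar with a blue cap, 60 mm diameter, 100 mm high. Origin: centre of its underside.
- screwdriver: Bystander: loose screwdriver, 180 mm long, lying along its x.
Things that resemble listed ones, but are neither listed nor needed, are in the scene too. Leave any pink or purple look-alike of the cradle alone.

How it is judged:
By the outcome, as a careful person would: the job done as asked, in the order asked, and still so for the second after the job is handed in, with the robot touching nothing.
It also fails if it takes over 72 s, if anything falls off the work surface, if the arm or the gripper's body presses on something with over 40 N, if the wrist force passes 120 N, or if a joint passes its speed limit or range.

### The arm

A 6-joint arm with a two-finger parallel gripper is mounted at the origin on the work surface. World frame = base frame: x ahead of the robot, y to its left, z up, the work surface at z = 0. Lengths are in m, angles in rad, forces in N, time in s.
With the tool pointing down it reaches from about 0.35 to 0.925 m from the base axis. Payload 6.4 kg.
Tool frame: the origin (TCP) lies at the very end of the fingers, on their centre line; the grasp point (between the pads) lies 19 mm behind it; z points along the fingers, y is the direction in which the jaws open and shut (so a half turn about z gives the same grasp; the last joint's range is limited). The gripper opens to 85 mm and grips with 20 to 120 N. Pads are 22 mm wide; open, the fingers measure 114 mm over their backs; the gripper's body (76 mm by 85 mm) begins 54 mm behind the grasp point. The pads swing forward as they close: fully open they stand 13 mm farther back than shut.
Start: joints at [-1.37, 0.245, 1.558, -0, 1.339, -0.174], TCP at [0.238, -0.605, 0.231] pointing down, gripper open.
Joint ranges: [-3.13, 3.13], [-1.02, 2.26], [0.13, 2.54], [-0.95, 4.09], [0.21, 2.88], [-2.74, 2.74]. Speed limits (rad/s): [2.57, 2.57, 3.14, 3.14, 3.14, 3.14].

### API

Orientations are given as a rotation vector (axis times angle).
In Python, from station import ctrl gives the robot as it stands.
- The arm moves only by the tool arm_command, never from a script. Its argument "rows" is a list of rows, each a list of 5 numbers: the shift along the tool's x, y, z in m, then the turn about the tool's z in rad, then the opening, from 0 (shut) to 1 (fully open). In form: [[tx, ty, tz, turn, fingers], ...]. A call has 1 to 5 rows; each row shifts and turns the commanded pose from where the row before left it, along the tool's axes as they then stand; what a row does not reach is not made up. A row lasts 1/8 s, in which the tool goes at most 62.5 mm and 10.7 degrees, less where a joint would pass 70% of its speed; a pose out of reach is approached as far as the arm can. A call with a gripper value outside its range is refused whole. The fingers move at their own pace and stop on an object; "newtons" is the grip in N (left out, the last holds). Time passes only in rows, so rows that do not move let the fingers close. It gives the time, the measured TCP pose, the force and the opening at its end, in the units of the state.
- ctrl.sense(): the state, without advancing time (a new reading comes with each control period).
- ctrl.read_camera(name): name is "scene" or "top" or "wrist"; returns a dict with "img" (420x560x3 uint8, red, green, blue), "fov_y" (degrees; the focal length in pixels is half the picture's height over the tangent of half this angle, whatever the lens; pixels are square), "cx", "cy" (the principal point, pixels), "extrinsics" (4x4, takes a point from camera to world coordinates). Camera axes: x right, y down, z forward; pixel columns grow to the right and rows downward; lengths in m; the calibration is good to about 2 mm. A picture is of the moment at which its call begins. There is no depth.
- ctrl.close_job(): hands the job in, once; it reports no verdict.
The state is a dict: "t": time; "joint_positions": joint angles; "dq": joint speeds; "joint_efforts": joint torques, N m; "ee_pos": TCP position; "tool_rot": TCP orientation; "force": force on the tool from outside, world axes, zero at the start; "wrist_torque": the same for the moment, N m; "gripper_width": opening from 0.0 (shut) to 1.0 (fully open).
Only numpy, scipy, OpenCV 4.12 (cv2) and the standard library are available. Lean on these libraries where they do the work, as an engineer would, in place of code of your own. Each camera call takes 0.05 s, during which the arm holds its last target.

## Working session

There is one attempt and no reset: what is moved stays moved. The work goes in short steps, Python scripts to look and compute and a tool call to move; the robot and the scene stay as the last step left them, time stands still between calls to the robot, and variables do not carry over. Pictures are saved under pics/ and viewed, and the job is handed in when it is done.

Besides the shell and the picture viewer there is one more tool, called after "Emit:" by a JSON object that holds its "op" and its "data". arm_command: Moves the arm, as the interface text tells. Its arguments: {"type":"object","properties":{"rows":{"type":"array"},"newtons":{"type":"number"}},"required":["rows"]}

```bash
ls; mkdir -p pics
cat > h.py <<'E'
import numpy as np,cv2
from station import ctrl
from scipy.spatial.transform import Rotation as R
def snap(n,f):
    d=ctrl.read_camera(n); cv2.imwrite(f'pics/{f}.png',d['img'][:,:,::-1]); np.savez(f'pics/{f}.npz',**d); return d
def load(f): return dict(np.load(f'pics/{f}.npz'))
def K(d): return (d['img'].shape[0]/2)/np.tan(np.radians(float(d['fov_y']))/2)
def ray(d,u,v):
    f=K(d);T=d['extrinsics'];r=np.array([(u-d['cx'])/f,(v-d['cy'])/f,1.]);return T[:3,3],T[:3,:3]@r
def onz(d,u,v,z):
    o,r=ray(d,u,v);return o+r*(z-o[2])/r[2]
def proj(d,p):
    T=d['extrinsics'];c=T[:3,:3].T@(np.array(p)-T[:3,3]);f=K(d);return np.array([d['cx']+f*c[0]/c[2],d['cy']+f*c[1]/c[2]])
def tri(*obs):
    A=np.zeros((3,3));b=np.zeros(3)
    for d,u,v in obs:
        o,r=ray(d,u,v);r=r/np.linalg.norm(r);P=np.eye(3)-np.outer(r,r);A+=P;b+=P@o
    return np.linalg.solve(A,b)
def st():
    s=ctrl.sense();print({k:(np.round(v,4).tolist()) for k,v in s.items()});return s
E
python3 - <<'E'
from h import *
st()
for n in ['scene','top','wrist']:
    d=snap(n,n+'0');print(n,d['fov_y'],d['cx'],d['cy'],d['extrinsics'].round(3).tolist())
E
```

```text
pics
{'t': 0.0, 'joint_positions': [-1.3701, 0.2458, 1.559, -0.0, 1.3387, -0.1741], 'dq': [0.001, 0.002, -0.0004, 0.0015, -0.0002, 0.0004], 'joint_efforts': [0.0011, -42.9502, -32.6132, -0.0001, 0.0052, -0.0], 'ee_pos': [0.2378, -0.6043, 0.2302], 'tool_rot': [-3.0847, -0.5849, 0.0001], 'force': [-0.6144, -0.8365, 0.392], 'wrist_torque': [0.0357, 0.0639, -0.0203], 'gripper_width': 1.0005}
scene 51.05150245031099 284.91461884474666 208.39432976676457 [[0.308, 0.664, -0.681, 1.533], [0.951, -0.22, 0.216, -0.344], [-0.006, -0.715, -0.7, 1.105], [0.0, 0.0, 0.0, 1.0]]
top 49.5823834057702 274.14003547605864 211.7292891673119 [[0.022, -0.993, 0.113, 0.425], [-0.999, -0.025, -0.026, -0.022], [0.029, -0.113, -0.993, 1.259], [0.0, 0.0, 0.0, 1.0]]
wrist 61.0084081800994 274.8857183180115 211.98641899281296 [[0.366, -0.891, -0.27, 0.308], [-0.931, -0.35, -0.105, -0.578], [-0.001, 0.29, -0.957, 0.374], [0.0, 0.0, 0.0, 1.0]]
```

View pics/scene0.png

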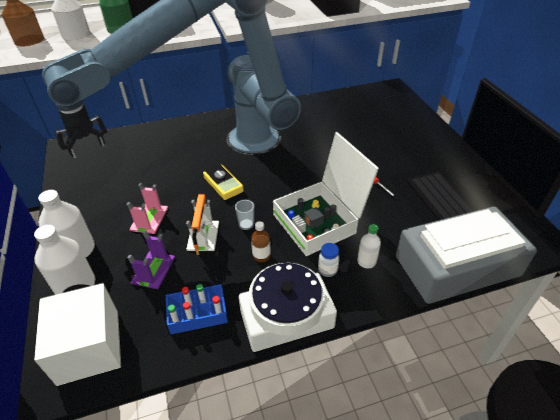

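View pics/top0.png

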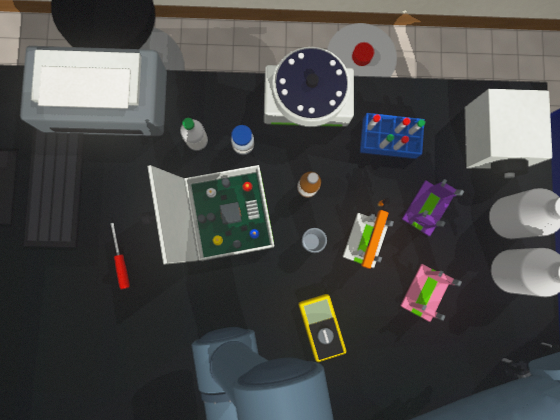

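View pics/wrist0.png

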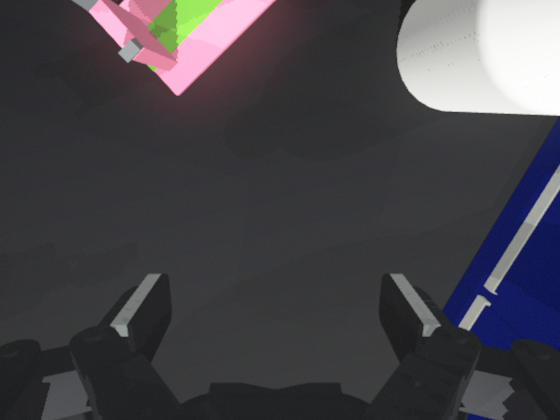

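The overview shows the unit at about (230,212) in the top view. Its studs are white (211,192), red (247,186), yellow (218,240) and blue (254,234). The probe and white cradle are at about (370,240), with the pink and purple decoys to their right. Next I'll measure these.

Run:
```python
from h import *
d=load('top0')
im=d['img'][:,:,::-1]
a=cv2.resize(im[155:275,140:290],None,fx=5,fy=5,interpolation=cv2.INTER_CUBIC);cv2.imwrite('pics/u.png',a)
a=cv2.resize(im[170:290,290:410],None,fx=5,fy=5,interpolation=cv2.INTER_CUBIC);cv2.imwrite('pics/c.png',a)
hsv=cv2.cvtColor(im,cv2.COLOR_BGR2HSV)
def m(lo,hi,box,name,z):
    k=cv2.inRange(hsv,np.array(lo),np.array(hi));x0,y0,x1,y1=box;q=np.zeros_like(k);q[y0:y1,x0:x1]=k[y0:y1,x0:x1]
    n,l,s,c=cv2.connectedComponentsWithStats(q);i=1+np.argmax(s[1:,4]);print(name,s[i].tolist(),c[i].round(1),onz(d,*c[i],z).round(4))
    return (l==i)
ub=(185,165,275,260)
m((0,150,100),(8,255,255),ub,'red',.032);m((22,120,120),(35,255,255),ub,'yel',.032);m((105,150,80),(130,255,255),ub,'blue',.032)
k=m((8,180,150),(20,255,255),(340,190,410,280),'orange',.124)
r=cv2.minAreaRect(np.argwhere(k)[:,::-1].astype(np.float32));print(r)
for p in cv2.boxPoints(r):print(p,onz(d,*p,.124).round(4))
```

```text
red [243, 182, 9, 9, 59] [247.  186.2] [0.6337 0.0212 0.032 ]
yel [213, 236, 10, 9, 66] [217.5 239.8] [0.4856 0.0965 0.032 ]
blue [249, 229, 10, 10, 69] [253.8 233.4] [ 0.5049 -0.0006  0.032 ]
orange [363, 210, 26, 58, 491] [375.  238.5] [ 0.4933 -0.3068  0.124 ]
((375.1860656738281, 238.88467407226562), (8.920928001403809, 59.15577697753906), 17.969139099121094)
[361.81827 265.64377] [ 0.4249 -0.2734  0.124 ]
[380.06808 209.37344] [ 0.5675 -0.32    0.124 ]
[388.55386 212.12558] [ 0.561  -0.3416  0.124 ]
[370.30405 268.3959 ] [ 0.4186 -0.2947  0.124 ]
```

View pics/u.png

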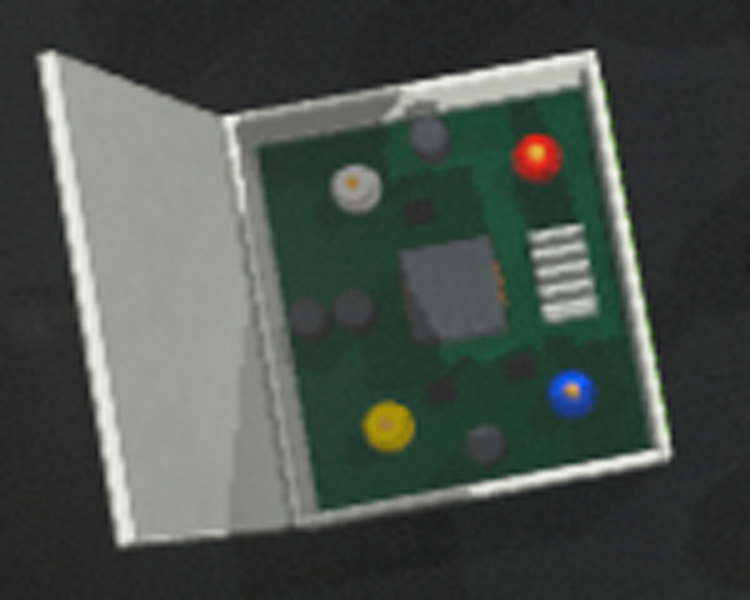

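View pics/c.png

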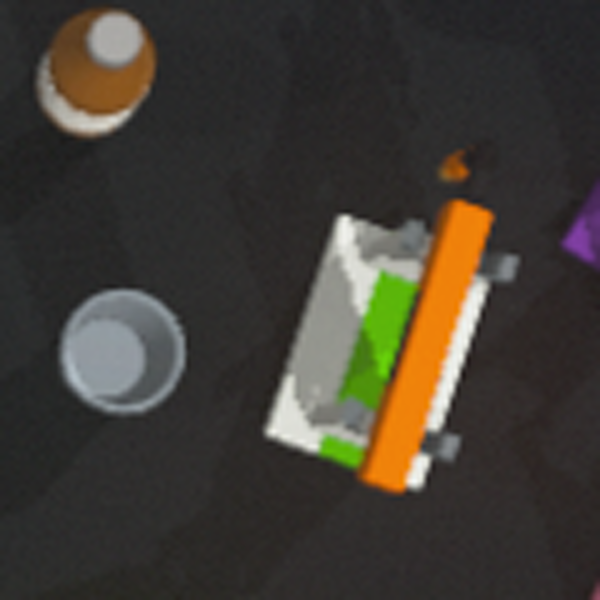

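The measurements fit the sizes given: the handle reads 150 mm and its heading is about -18°. I'll write a move planner and refine the unit pose from its rim.

```bash
cat >> h.py <<'E'
def pose():
    s=ctrl.sense();r=R.from_rotvec(s['tool_rot']).as_matrix();return np.array(s['ee_pos']),np.arctan2(r[1,0],r[0,0]),r
def plan(x,y,z,yaw,n,turnrows=None,p=None,yw=None):
    """rows (tx,ty,tz,turn) straight from here to x,y,z, tool-x yaw; shift applied in axes before the turn"""
    p0,y0,_=pose()
    if p is not None:p0,y0=np.array(p),yw
    dl=(np.array([x,y,z])-p0)/n
    dy=(yaw-y0+np.pi)%(2*np.pi)-np.pi;rows=[];c=y0
    for i in range(n):
        X=np.array([np.cos(c),np.sin(c),0]);Y=np.array([np.sin(c),-np.cos(c),0])
        rows.append([round(float(dl@X),4),round(float(dl@Y),4),round(float(-dl[2]),4),round(-dy/n,4)]);c+=dy/n
    print('from',p0.round(4),round(y0,4));[print(r) for r in rows]
E
python3 - <<'E'
from h import *
d=load('top0')
c={k:onz(d,u,v,.07) for k,u,v in [('tr',259,165),('br',274,246),('hl',186,178.6),('hb',199.6,260)]}
for k in c:print(k,c[k].round(4))
x=((c['hl']+c['hb'])-(c['tr']+c['br']))/2; y=((c['br']+c['hb'])-(c['tr']+c['hl']))/2
o=sum(c.values())/4
print('size',np.linalg.norm(x),np.linalg.norm(y),'yawx',np.degrees(np.arctan2(x[1],x[0])),'yawy-> x',np.degrees(np.arctan2(-y[0],y[1]))%360,'o',o)
for n,u,v in [('red',247.3,185.4),('yel',216.9,239.7),('blue',253.9,233),('white',210.3,191.4)]:
    p=onz(d,u,v,.032);yw=np.arctan2(x[1],x[0]);q=p-o;print(n,p.round(4),(q[0]*np.cos(yw)+q[1]*np.sin(yw)).round(4),(-q[0]*np.sin(yw)+q[1]*np.cos(yw)).round(4))
for n,u,v,z in [('covertop1',148,166,.26),('covertop2',164.5,263,.26),('bot',309,177,.15),('beak',314,239,.09),('screw',118,260,.02)]:
  print(n,onz(d,u,v,z).round(3))
plan(.493,-.3075,.24,-.318,10)
E
```

```text
tr [ 0.6851 -0.0103  0.07  ]
br [ 0.4709 -0.0549  0.07  ]
hl [0.6432 0.1813 0.07  ]
hb [0.4304 0.137  0.07  ]
size 0.19613400624859179 0.218040308476671 yawx 102.13078199786739 yawy-> x 101.75392384468387 o [0.55740466 0.06330157 0.07      ]
red [0.6358 0.0206 0.032 ] -0.0583 -0.0677
yel [0.4858 0.098  0.032 ] 0.049 0.0627
blue [ 0.5062 -0.0009  0.032 ] -0.052 0.0636
white [0.6166 0.1206 0.032 ] 0.0435 -0.0699
covertop1 [0.634 0.234 0.26 ]
covertop2 [0.421 0.187 0.26 ]
bot [ 0.641 -0.136  0.15 ]
beak [ 0.491 -0.157  0.09 ]
screw [0.426 0.362 0.02 ]
from [ 0.2379 -0.6044  0.2304] 0.3748
[0.0346, -0.0183, -0.001, np.float64(0.0693)]
[0.0333, -0.0206, -0.001, np.float64(0.0693)]
[0.0318, -0.0229, -0.001, np.float64(0.0693)]
[0.0301, -0.025, -0.001, np.float64(0.0693)]
[0.0283, -0.0271, -0.001, np.float64(0.0693)]
[0.0263, -0.029, -0.001, np.float64(0.0693)]
[0.0243, -0.0307, -0.001, np.float64(0.0693)]
[0.0221, -0.0323, -0.001, np.float64(0.0693)]
[0.0198, -0.0338, -0.001, np.float64(0.0693)]
[0.0174, -0.0351, -0.001, np.float64(0.0693)]
```

Emit:
{"op": "arm_command", "data": {"rows": [[0.035, -0.018, -0.001, 0.069, 1], [0.033, -0.021, -0.001, 0.069, 1], [0.032, -0.023, -0.001, 0.069, 1], [0.03, -0.025, -0.001, 0.069, 1], [0.028, -0.027, -0.001, 0.069, 1]], "newtons": 80}}

```text
t: 0.78
ee_pos: [0.366, -0.455, 0.236]
tool_rot: [-3.141, -0.043, 0.0]
force: [-0.6, 0.2, 0.8]
gripper_width: 1.001
```

Emit:
{"op": "arm_command", "data": {"rows": [[0.026, -0.029, -0.001, 0.069, 1], [0.024, -0.031, -0.001, 0.069, 1], [0.022, -0.032, -0.001, 0.069, 1], [0.02, -0.034, -0.001, 0.069, 1], [0.017, -0.035, -0.001, 0.069, 1]]}}

```text
t: 1.4
ee_pos: [0.4923, -0.306, 0.241]
tool_rot: [-3.102, 0.497, 0.001]
force: [0.1, 0.1, 1.4]
gripper_width: 0.999
```

Run:
```python
from h import *
d=snap('wrist','w1');s=snap('scene','s1');st()
print(proj(d,[.493,-.3075,.124]))
plan(.493,-.3075,.24,-.318,1)
```

```text
{'t': 1.5, 'joint_positions': [-0.749, 0.0741, 1.7318, 0.0008, 1.3362, 1.1332], 'dq': [-0.0563, 0.0, 0.0022, -0.0323, -0.0025, -0.0678], 'joint_efforts': [1.3386, -35.8046, -32.6619, 0.1752, 0.0194, 0.4101], 'ee_pos': [0.4933, -0.3046, 0.2411], 'tool_rot': [-3.1025, 0.4874, -0.0], 'force': [-0.1234, -0.8203, -0.8], 'wrist_torque': [-0.0223, 0.0086, 0.0144], 'gripper_width': 1.0}
[276.30985201 205.48999523]
from [ 0.4933 -0.3046  0.2411] -0.3117
[0.0006, 0.0028, 0.0011, np.float64(0.0063)]
```

View pics/w1.png

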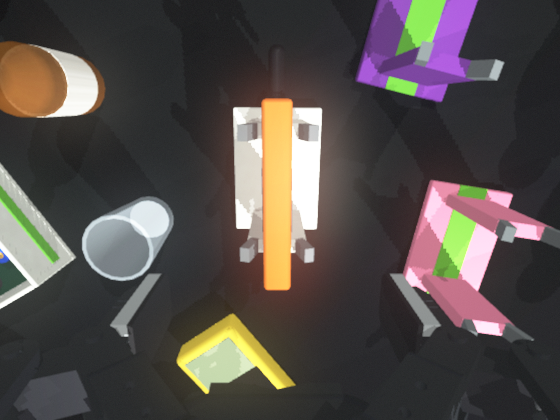

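The wrist view shows the handle from (276,99) to (277,289), aligned with the tool, with the cradle below it. I'll refine the grip point from the orange mask.

Run:
```python
from h import *
d=load('w1');hsv=cv2.cvtColor(d['img'],cv2.COLOR_RGB2HSV);k=cv2.inRange(hsv,(8,200,180),(20,255,255));k[:,:220]=0;k[:,330:]=0;k[:80]=0;k[295:]=0
n,l,s,c=cv2.connectedComponentsWithStats(k);i=1+np.argmax(s[1:,4]);print(s[i])
r=cv2.minAreaRect(np.argwhere(l==i)[:,::-1].astype(np.float32));b=cv2.boxPoints(r)
q=np.array([onz(d,*p,.124) for p in b]);print(q.round(4));m=q.mean(0);print(m)
a=q[np.argsort(b[:,1])];v=a[:2].mean(0)-a[2:].mean(0);yw=np.arctan2(v[1],v[0]);print(np.linalg.norm(v),yw,'width',np.linalg.norm(a[0]-a[1]))
plan(m[0],m[1],.093,yw,4)
```

```text
Traceback (most recent call last):
ValueError: attempt to get argmax of an empty sequence
```

Run:
```python
from h import *
d=load('w1');hsv=cv2.cvtColor(d['img'],cv2.COLOR_RGB2HSV);print(hsv[190,276],hsv[110,276],hsv[270,276])
k=cv2.inRange(hsv,(4,150,120),(22,255,255));print(k.sum())
k[:,:220]=0;k[:,330:]=0;k[:80]=0;k[295:]=0
n,l,s,c=cv2.connectedComponentsWithStats(k);i=1+np.argmax(s[1:,4]);print(s[i])
r=cv2.minAreaRect(np.argwhere(l==i)[:,::-1].astype(np.float32));b=cv2.boxPoints(r)
q=np.array([onz(d,*p,.124) for p in b]);print(q.round(4));m=q.mean(0);print(m)
a=q[np.argsort(b[:,1])];v=a[:2].mean(0)-a[2:].mean(0);yw=np.arctan2(v[1],v[0]);print(np.linalg.norm(v),yw,'width',np.linalg.norm(a[0]-a[1]))
plan(m[0],m[1],.093,yw,4)
```

```text
[ 20 142 255] [ 19 156 255] [ 20 163 255]
1682235
[ 261   98   32  193 3189]
[[ 0.5702 -0.3216  0.124 ]
 [ 0.5635 -0.3421  0.124 ]
 [ 0.4207 -0.2973  0.124 ]
 [ 0.4287 -0.2732  0.124 ]]
[ 0.49576842 -0.30855926  0.124     ]
0.14957608079999132 -0.31656700394953063 width 0.02157559609091873
from [ 0.4933 -0.3046  0.2411] -0.3117
[0.0009, 0.0008, 0.037, np.float64(0.0012)]
[0.0009, 0.0008, 0.037, np.float64(0.0012)]
[0.0009, 0.0007, 0.037, np.float64(0.0012)]
[0.0009, 0.0007, 0.037, np.float64(0.0012)]
```

Emit:
{"op": "arm_command", "data": {"rows": [[0.001, 0.001, 0.037, 0.001, 1], [0.001, 0.001, 0.037, 0.001, 1], [0.001, 0.001, 0.037, 0.001, 1], [0, 0, 0.037, 0.001, 1], [0, 0, 0, 0, 1]]}}

```text
t: 2.12
ee_pos: [0.4912, -0.3097, 0.0899]
tool_rot: [-3.098, 0.499, 0.01]
force: [0.1, 0.8, 0.5]
gripper_width: 0.999
```

Run:
```python
from h import *
d=snap('wrist','w2');st()
```

```text
{'t': 2.175, 'joint_positions': [-0.7573, 0.2563, 1.8192, -0.0002, 1.0689, 1.133], 'dq': [0.0061, -0.0384, -0.0445, 0.0016, -0.0012, 0.0016], 'joint_efforts': [-0.0153, -37.029, -26.623, -0.0035, 0.0317, -0.0043], 'ee_pos': [0.4927, -0.3109, 0.0924], 'tool_rot': [-3.1002, 0.4994, 0.0038], 'force': [0.016, 0.0451, 0.2513], 'wrist_torque': [0.0591, -0.0199, -0.022], 'gripper_width': 1.0025}
```

View pics/w2.png

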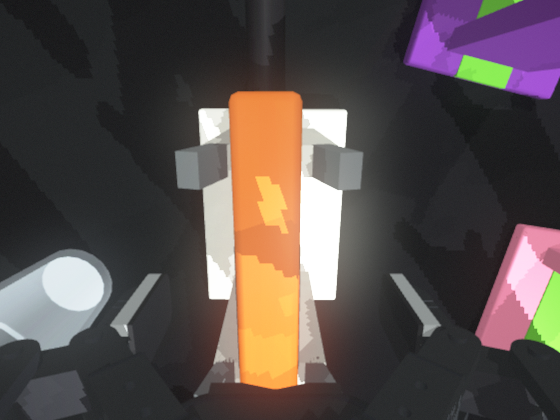

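The handle sits about 2–3 mm to the tool's -y side, so I'll shift and close on it.

Emit:
{"op": "arm_command", "data": {"rows": [[0.002, -0.003, 0, 0, 1], [0, 0, 0, 0, 0], [0, 0, 0, 0, 0], [0, 0, 0, 0, 0], [0, 0, 0, 0, 0]], "newtons": 80}}

```text
t: 2.8
ee_pos: [0.4968, -0.309, 0.0939]
tool_rot: [3.101, -0.499, 0.001]
force: [0.1, -0.5, -0.9]
gripper_width: 0.246
```

Emit:
{"op": "arm_command", "data": {"rows": [[0, 0, 0, 0, 0], [0, 0, 0, 0, 0]]}}

```text
t: 3.05
ee_pos: [0.4968, -0.309, 0.0938]
tool_rot: [3.101, -0.499, 0.001]
force: [-0.3, 1.6, 3.4]
gripper_width: 0.242
```

Run:
```python
from h import *
d=snap('wrist','w3');st()
```

```text
{'t': 3.1, 'joint_positions': [-0.7502, 0.2576, 1.8146, 0.0, 1.0687, 1.1398], 'dq': [0.0001, -0.0004, -0.0018, -0.0008, -0.0002, 0.0001], 'joint_efforts': [-0.2302, -36.7119, -26.6209, -0.0473, -0.1772, 0.0155], 'ee_pos': [0.4968, -0.309, 0.0938], 'tool_rot': [3.1013, -0.4992, 0.0009], 'force': [-0.7104, 0.4718, 4.4427], 'wrist_torque': [0.1443, 0.0358, 0.0469], 'gripper_width': 0.2417}
```

View pics/w3.png

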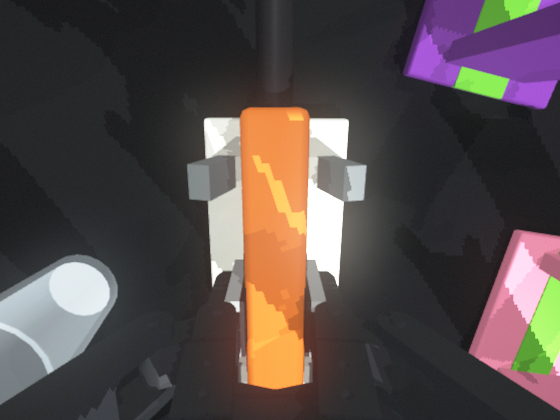

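The grip holds at opening 0.24, which matches the 22 mm handle. Next I'll lift it.

Emit:
{"op": "arm_command", "data": {"rows": [[0, 0, -0.02, 0, 0], [0, 0, -0.035, 0, 0], [0, 0, -0.035, 0, 0], [0, 0, -0.035, 0, 0], [0, 0, -0.035, 0, 0]]}}

```text
t: 3.72
ee_pos: [0.4961, -0.3085, 0.2548]
tool_rot: [-3.102, 0.499, 0.001]
force: [0.3, -0.4, -1.7]
gripper_width: 0.242
```

Run:
```python
from h import *
st();d=snap('wrist','w4');snap('top','t4');snap('scene','s4')
plan(.5616+.0007,-.0536,.25,.785,10)
```

```text
{'t': 3.725, 'joint_positions': [-0.7502, 0.0733, 1.7071, -0.0001, 1.3615, 1.1399], 'dq': [0.0001, -0.2422, -0.2636, -0.001, 0.5031, -0.0011], 'joint_efforts': [0.1371, -36.1367, -32.9884, 0.0086, -0.3741, -0.0001], 'ee_pos': [0.4961, -0.3085, 0.2548], 'tool_rot': [-3.1016, 0.4993, 0.0006], 'force': [0.3249, -0.3558, -1.6961], 'wrist_torque': [0.0257, -0.0027, 0.0066], 'gripper_width': 0.2424}
from [ 0.4972 -0.3094  0.2558] -0.3191
[-0.0018, -0.0263, 0.0006, np.float64(-0.1104)]
[0.0011, -0.0264, 0.0006, np.float64(-0.1104)]
[0.004, -0.0261, 0.0006, np.float64(-0.1104)]
[0.0068, -0.0255, 0.0006, np.float64(-0.1104)]
[0.0096, -0.0246, 0.0006, np.float64(-0.1104)]
[0.0122, -0.0234, 0.0006, np.float64(-0.1104)]
[0.0147, -0.0219, 0.0006, np.float64(-0.1104)]
[0.0171, -0.0201, 0.0006, np.float64(-0.1104)]
[0.0192, -0.0181, 0.0006, np.float64(-0.1104)]
[0.0211, -0.0159, 0.0006, np.float64(-0.1104)]
```

View pics/w4.png

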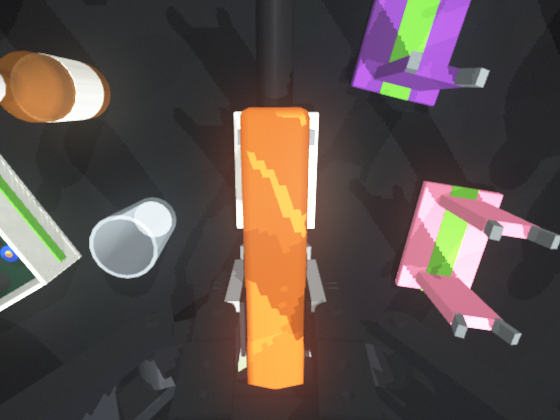

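View pics/s4.png

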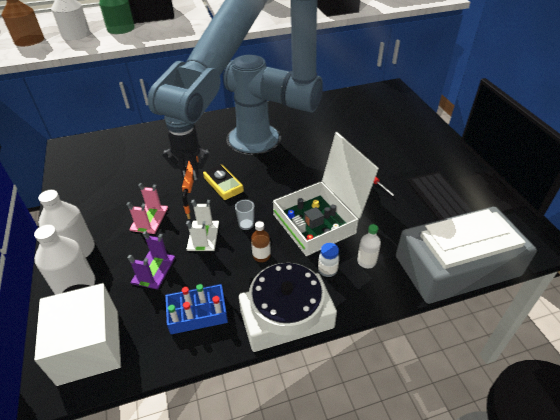

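The probe is lifted level and the cradle is empty. Next I'll carry it over to the red stud, keeping high.

Emit:
{"op": "arm_command", "data": {"rows": [[-0.002, -0.026, 0, -0.11, 0], [0.001, -0.026, 0, -0.11, 0], [0.004, -0.026, 0, -0.11, 0], [0.007, -0.026, 0, -0.11, 0], [0.01, -0.025, 0, -0.11, 0]]}}

```text
t: 4.5
ee_pos: [0.5283, -0.1792, 0.2509]
tool_rot: [-3.118, -0.367, 0.005]
force: [-0.7, -0.6, -1.5]
gripper_width: 0.246
```

Emit:
{"op": "arm_command", "data": {"rows": [[0.012, -0.023, 0, -0.11, 0], [0.015, -0.022, 0, -0.11, 0], [0.017, -0.02, 0, -0.11, 0], [0.019, -0.018, 0, -0.11, 0], [0.021, -0.016, 0, -0.11, 0]]}}

```text
t: 5.12
ee_pos: [0.5611, -0.0523, 0.2509]
tool_rot: [-2.901, -1.2, 0.005]
force: [0.6, -0.9, -2.5]
gripper_width: 0.243
```

Emit:
{"op": "arm_command", "data": {"rows": [[0, 0, 0.04, 0, 0], [0, 0, 0.04, 0, 0], [0, 0, 0, 0, 0]]}}

```text
t: 5.5
ee_pos: [0.5583, -0.0522, 0.1678]
tool_rot: [-2.898, -1.193, 0.014]
force: [-1.3, -0.3, -1.3]
gripper_width: 0.242
```

Run:
```python
from h import *
st();snap('wrist','w5');d=snap('top','t5');e=snap('scene','s5')
p,yw,_=pose();x=np.array([np.cos(yw),np.sin(yw),0]);t=p+.102*x+[0,0,.019-.085]
print(t,yw,proj(d,t),proj(e,t))
im=cv2.resize(d['img'][130:280,180:330,::-1],None,fx=4,fy=4,interpolation=cv2.INTER_CUBIC);cv2.imwrite('pics/t5z.png',im)
im=cv2.resize(e['img'][130:270,220:390,::-1],None,fx=4,fy=4,interpolation=cv2.INTER_CUBIC);cv2.imwrite('pics/s5z.png',im)
```

```text
{'t': 5.5, 'joint_positions': [-0.2954, 0.1112, 1.8322, -0.0, 1.2096, 0.4944], 'dq': [-0.0034, -0.0475, -0.0813, 0.0002, 0.0141, -0.0019], 'joint_efforts': [-0.0246, -35.7289, -31.2959, 0.0112, -0.1628, 0.0005], 'ee_pos': [0.5583, -0.0522, 0.1678], 'tool_rot': [-2.8984, -1.193, 0.0139], 'force': [-1.2604, -0.285, -1.3088], 'wrist_torque': [0.0165, 0.0241, 0.0083], 'gripper_width': 0.2423}
[0.63524758 0.01803031 0.10850633] 0.7805572469368691 [247.39250074 180.56338157] [308.53661208 219.99443519]
```

View pics/t5z.png

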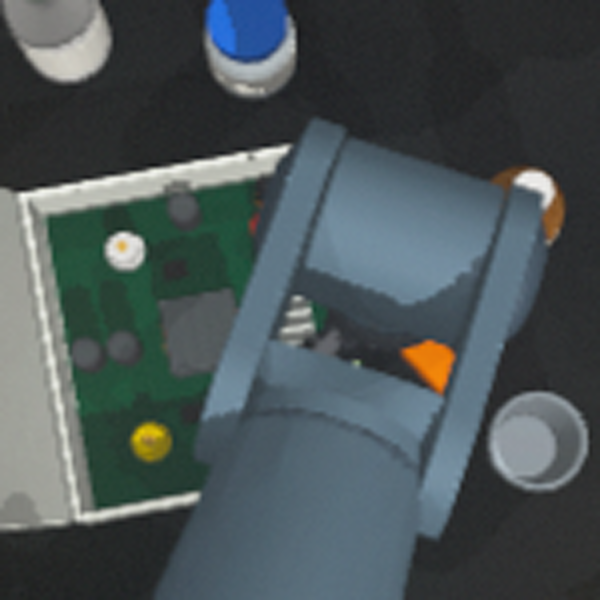

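View pics/s5z.png

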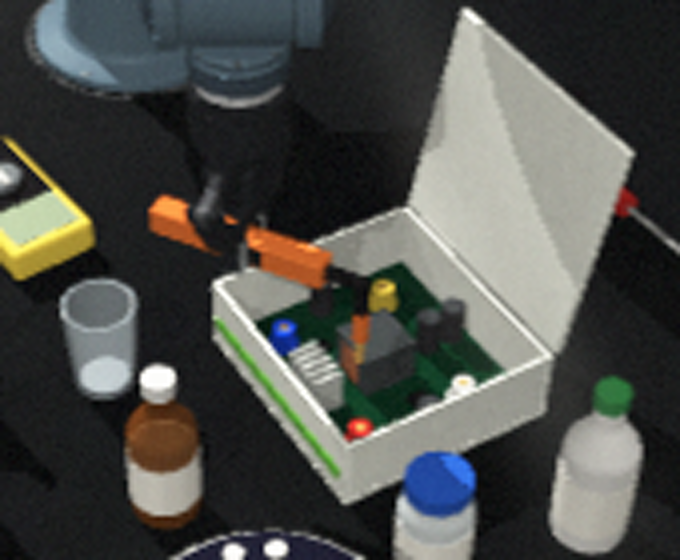

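View pics/w5.png

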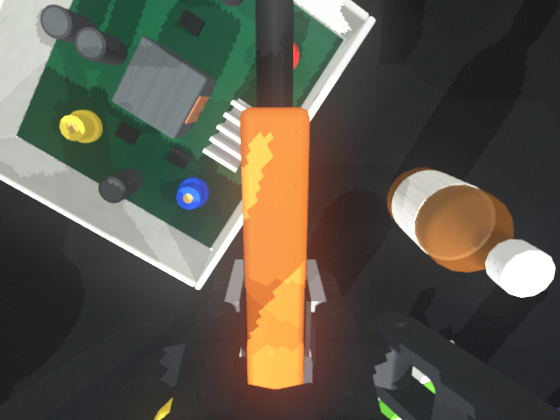

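In the scene view, the tip end is at about (309,222) with the red stud right below it at (310,236). I'll zoom in and compare both with the predicted pixels.

Run:
```python
from h import *
e=load('s5');w=load('w5');e0=load('scene0')
im=cv2.resize(e['img'][185:255,275:345,::-1],None,fx=8,fy=8,interpolation=cv2.INTER_NEAREST);cv2.imwrite('pics/s5y.png',im)
for n,p in dict(red=[.6358,.0206,.032],yel=[.4858,.098,.032],blue=[.5062,-.0009,.032],white=[.6166,.1206,.032]).items(): print(n,proj(e,p).round(1),((proj(e,p)-[275,185])*8).round(),proj(w,p).round(1))
for n,u,v in [('blue',188,198),('yel',70,127)]: print(n,onz(w,u,v,.032).round(4))
```

```text
red [308.6 236.2] [269. 410.] [279.3  56.3]
yel [314.5 201.2] [316. 129.] [ 70.2 130.1]
blue [289.9 211.2] [119. 210.] [185.4 199.6]
white [334.7 225.2] [477. 322.] [154.6 -34.5]
blue [ 0.5087 -0.0016  0.032 ]
yel [0.4877 0.0995 0.032 ]
```

View pics/s5y.png

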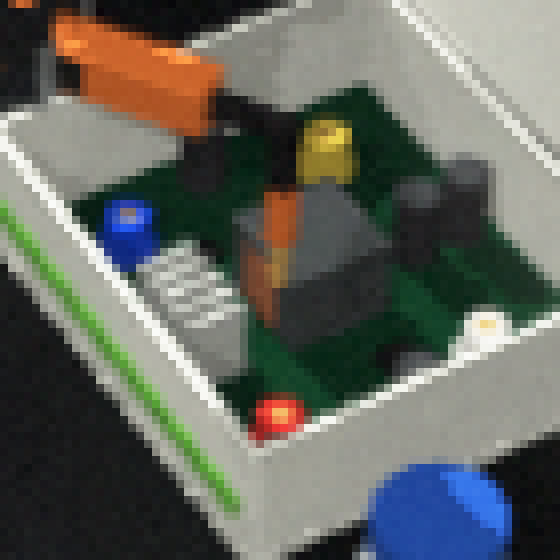

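The tip column matches the red dot, since both show the same +1.5 px scene bias. I'll descend to just above the stud.

Emit:
{"op": "arm_command", "data": {"rows": [[0, 0, 0.03, 0, 0], [0, 0, 0.025, 0, 0], [0, 0, 0.01, 0, 0], [0, 0, 0, 0, 0], [0, 0, 0, 0, 0]]}}

```text
t: 6.28
ee_pos: [0.5633, -0.0538, 0.11]
tool_rot: [2.903, 1.195, 0.004]
force: [-0.7, -0.1, -2.2]
gripper_width: 0.245
```

```bash
cat >> h.py <<'E'
def tip(L=.1035):
    p,yw,_=pose();return p+L*np.array([np.cos(yw),np.sin(yw),0])+[0,0,.019-.085],yw
def look(tag,box=(275,185,345,255)):
    s=snap('scene',tag);w=snap('wrist','w'+tag);t,yw=tip();print('tip',t.round(4),round(yw,4),proj(s,t).round(1))
    x0,y0,x1,y1=box;cv2.imwrite(f'pics/{tag}z.png',cv2.resize(s['img'][y0:y1,x0:x1,::-1],None,fx=8,fy=8,interpolation=cv2.INTER_NEAREST))
E
python3 - <<'E'
from h import *
st();look('s6')
E
```

```text
{'t': 6.275, 'joint_positions': [-0.2955, 0.1914, 1.8594, 0.0, 1.0878, 0.4944], 'dq': [0.0009, -0.0011, 0.0016, 0.0001, -0.001, -0.0001], 'joint_efforts': [-0.0048, -37.3147, -29.1767, 0.0141, 0.0011, -0.0001], 'ee_pos': [0.5633, -0.0538, 0.11], 'tool_rot': [2.9035, 1.1949, 0.0036], 'force': [-0.7344, -0.1202, -2.2422], 'wrist_torque': [-0.0125, 0.0318, 0.015], 'gripper_width': 0.245}
tip [0.6366 0.0191 0.0437] 0.7808 [308.4 234.1]
```

View pics/s6z.png

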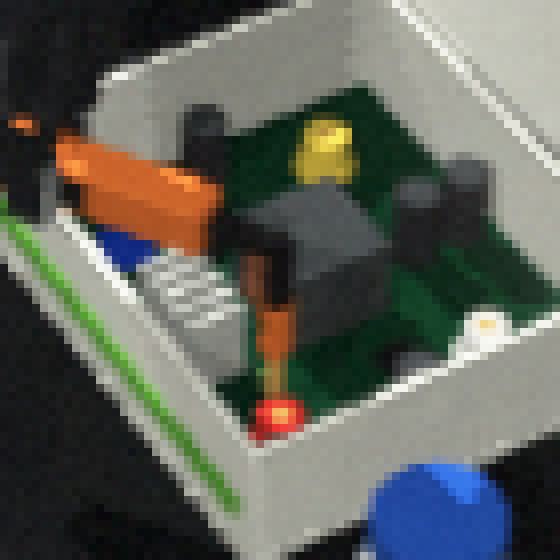

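Emit:
{"op": "arm_command", "data": {"rows": [[0.001, -0.001, 0.004, 0, 0], [0, 0, 0.004, 0, 0], [0, 0, 0.003, 0, 0], [0, 0, 0.001, 0, 0], [0, 0, 0, 0, 0]]}}

```text
t: 7.0
ee_pos: [0.5621, -0.052, 0.0963]
tool_rot: [-2.905, -1.196, 0.0]
force: [0.0, -0.7, -0.7]
gripper_width: 0.246
```

Emit:
{"op": "arm_command", "data": {"rows": [[0, 0, 0.002, 0, 0], [0, 0, 0.001, 0, 0], [0, 0, 0, 0, 0]]}}

```text
t: 7.38
ee_pos: [0.5623, -0.0521, 0.0933]
tool_rot: [2.905, 1.195, 0.0]
force: [-0.1, 0.2, 0.8]
gripper_width: 0.243
```

Run:
```python
from h import *
st();look('s7')
```

```text
{'t': 7.375, 'joint_positions': [-0.2931, 0.2151, 1.867, 0.0001, 1.0592, 0.4969], 'dq': [-0.0001, -0.0021, -0.0002, -0.001, 0.0025, -0.0009], 'joint_efforts': [0.0276, -37.0808, -28.2799, -0.0492, -0.1076, 0.043], 'ee_pos': [0.5623, -0.0521, 0.0933], 'tool_rot': [2.9052, 1.1954, 0.0004], 'force': [-0.0615, 0.2187, 0.7993], 'wrist_torque': [0.098, 0.046, 0.056], 'gripper_width': 0.2432}
tip [0.6358 0.0208 0.0274] 0.7807 [308.6 237.1]
```

View pics/s7z.png

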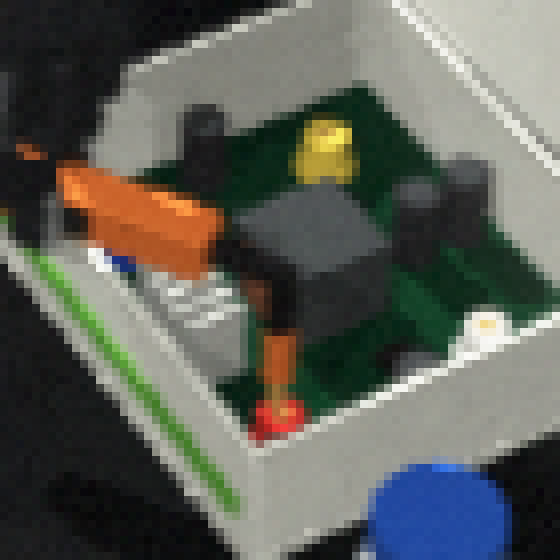

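The brass part has visibly shortened and sits on the red stud's dot, and the wrist torque has risen by about 0.1 N m, which is about 1 N at the tip. I'll hold here for over half a second.

Emit:
{"op": "arm_command", "data": {"rows": [[0, 0, 0, 0, 0], [0, 0, 0, 0, 0], [0, 0, 0, 0, 0], [0, 0, 0, 0, 0], [0, 0, 0, 0, 0]]}}

```text
t: 8.1
ee_pos: [0.5622, -0.052, 0.0933]
tool_rot: [2.905, 1.195, 0.0]
force: [-0.5, 0.2, 0.1]
gripper_width: 0.245
```

Run:
```python
from h import *
st()
# yellow with hover tip .09
y=np.array([.487,.0995]);h=.785
g=y-.1035*np.array([np.cos(h),np.sin(h)]);print(g)
p,yw,_=pose()
plan(g[0],g[1],p[2]+.07,h,6,p=[p[0],p[1],p[2]+.07],yw=yw)
```

```text
{'t': 8.1, 'joint_positions': [-0.2931, 0.2151, 1.8671, 0.0, 1.0593, 0.4969], 'dq': [-0.0006, 0.0026, 0.0005, 0.0003, 0.0019, 0.0001], 'joint_efforts': [0.0917, -37.0809, -28.1213, -0.0665, 0.0084, 0.0104], 'ee_pos': [0.5622, -0.052, 0.0933], 'tool_rot': [2.9052, 1.1955, 0.0001], 'force': [-0.4957, 0.1911, 0.1335], 'wrist_torque': [0.14, -0.0501, 0.0236], 'gripper_width': 0.2446}
[0.41378531 0.02634359]
from [ 0.5622 -0.052   0.1633] 0.7808
[-0.0084, -0.0267, -0.0, np.float64(-0.0007)]
[-0.0084, -0.0267, -0.0, np.float64(-0.0007)]
[-0.0083, -0.0267, -0.0, np.float64(-0.0007)]
[-0.0083, -0.0267, -0.0, np.float64(-0.0007)]
[-0.0083, -0.0267, -0.0, np.float64(-0.0007)]
[-0.0083, -0.0267, -0.0, np.float64(-0.0007)]
```

Emit:
{"op": "arm_command", "data": {"rows": [[0, 0, -0.02, 0, 0], [0, 0, -0.03, 0, 0], [0, 0, -0.02, 0, 0], [-0.008, -0.027, 0, 0, 0], [-0.008, -0.027, 0, 0, 0]]}}

```text
t: 8.72
ee_pos: [0.5124, -0.0248, 0.1643]
tool_rot: [2.905, 1.195, 0.001]
force: [0.3, -0.2, -1.6]
gripper_width: 0.244
```

Emit:
{"op": "arm_command", "data": {"rows": [[-0.008, -0.027, 0, 0, 0], [-0.008, -0.027, 0, 0, 0], [-0.008, -0.027, 0, 0, 0], [-0.008, -0.027, 0, 0, 0], [0, 0, 0, 0, 0]]}}

```text
t: 9.35
ee_pos: [0.4129, 0.0299, 0.1635]
tool_rot: [2.904, 1.197, 0.0]
force: [0.6, -0.2, -1.7]
gripper_width: 0.244
```

Emit:
{"op": "arm_command", "data": {"rows": [[0, 0, 0.03, 0, 0], [0, 0, 0.02, 0, 0], [0, 0, 0.003, 0, 0], [0, 0, 0, 0, 0], [0, 0, 0, 0, 0]]}}

```text
t: 9.98
ee_pos: [0.415, 0.029, 0.1114]
tool_rot: [2.904, 1.195, 0.003]
force: [-0.6, -0.5, -2.3]
gripper_width: 0.245
```

Run:
```python
from h import *
st();look('s8')
```

```text
{'t': 9.975, 'joint_positions': [-0.2043, -0.1777, 2.2278, -0.0, 1.0893, 0.5858], 'dq': [0.0012, -0.003, 0.0032, 0.0005, -0.0032, 0.0014], 'joint_efforts': [-0.0209, -21.6968, -29.41, 0.0129, -0.0071, -0.0004], 'ee_pos': [0.415, 0.029, 0.1114], 'tool_rot': [2.9041, 1.195, 0.0028], 'force': [-0.6408, -0.538, -2.2824], 'wrist_torque': [-0.0401, 0.0283, -0.0069], 'gripper_width': 0.2446}
tip [0.4883 0.1019 0.0452] 0.7808 [316.  198.7]
```

View pics/s8z.png

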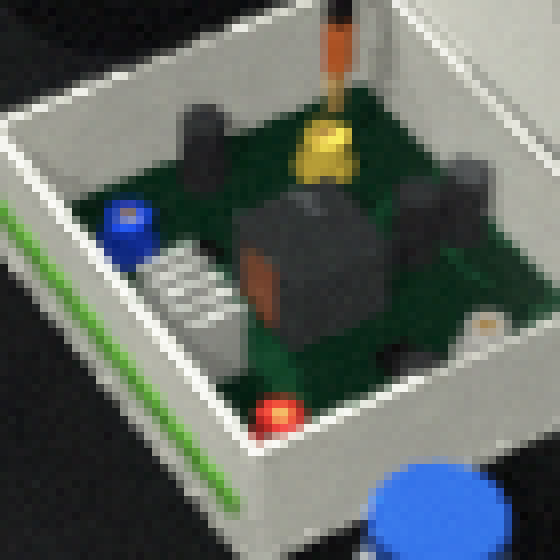

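View pics/ws8.png

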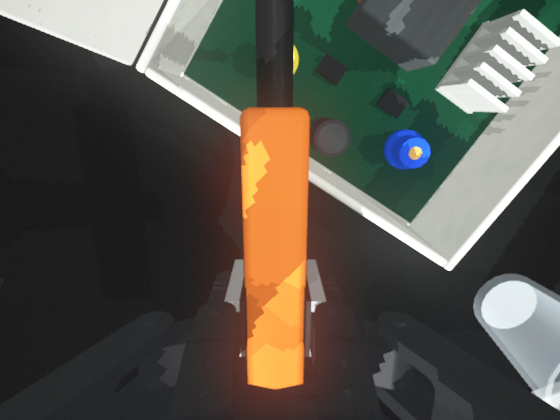

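The tip is at zoom column 336 and the yellow dot at about 326, so the tip sits roughly 3 mm too far in +y. I'll correct that and descend.

Emit:
{"op": "arm_command", "data": {"rows": [[-0.003, 0.001, 0.005, 0, 0], [0, 0, 0.004, 0, 0], [0, 0, 0.004, 0, 0], [0, 0, 0.004, 0, 0], [0, 0, 0.001, 0, 0]]}}

```text
t: 10.7
ee_pos: [0.4126, 0.0264, 0.0921]
tool_rot: [-2.905, -1.196, 0.001]
force: [-1.0, -0.6, 0.9]
gripper_width: 0.243
```

Emit:
{"op": "arm_command", "data": {"rows": [[0, 0, 0, 0, 0], [0, 0, 0, 0, 0]]}}

```text
t: 10.95
ee_pos: [0.4127, 0.0264, 0.0925]
tool_rot: [2.905, 1.196, 0.0]
force: [-0.9, -0.5, 1.0]
gripper_width: 0.243
```

Run:
```python
from h import *
st();look('s9');w=load('ws8')
print('blue',onz(w,416,153,.032))
```

```text
{'t': 10.95, 'joint_positions': [-0.2118, -0.1466, 2.2419, -0.0, 1.0462, 0.5781], 'dq': [0.0002, -0.0014, 0.002, 0.001, -0.0004, -0.0013], 'joint_efforts': [0.1645, -21.6137, -28.2671, 0.111, -0.2264, 0.0434], 'ee_pos': [0.4127, 0.0264, 0.0925], 'tool_rot': [2.9051, 1.1957, 0.0002], 'force': [-0.9298, -0.5009, 0.9879], 'wrist_torque': [-0.0043, 0.0959, 0.0437], 'gripper_width': 0.2431}
tip [0.4862 0.0993 0.0264] 0.7809 [314.9 202.3]
blue [ 0.50952138 -0.00241232  0.032     ]
```

View pics/s9z.png

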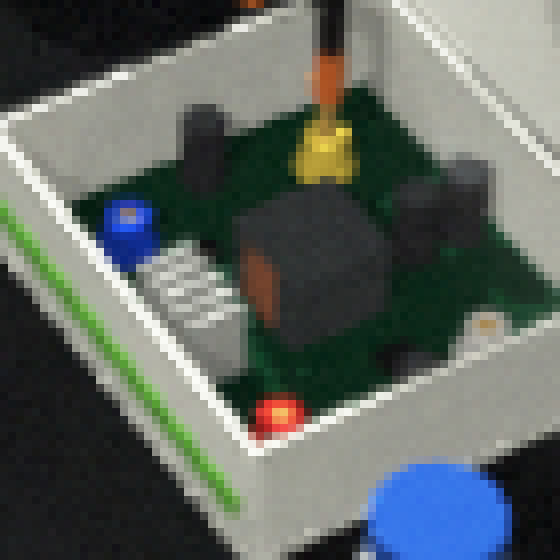

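Contact on yellow: the brass is shortened and the force is up about 3 N from its free value. I'll hold, then plan the move to blue.

Emit:
{"op": "arm_command", "data": {"rows": [[0, 0, 0, 0, 0], [0, 0, 0, 0, 0], [0, 0, 0, 0, 0], [0, 0, 0, 0, 0], [0, 0, 0, 0, 0]]}}

```text
t: 11.68
ee_pos: [0.4126, 0.0264, 0.0923]
tool_rot: [2.905, 1.196, 0.0]
force: [-1.9, -1.2, 0.5]
gripper_width: 0.244
```

Run:
```python
from h import *
st()
y=np.array([.5075,-.0012]);h=.7809
g=y-.1035*np.array([np.cos(h),np.sin(h)]);print(g)
p,yw,_=pose()
plan(g[0],g[1],p[2]+.07,h,4,p=[p[0],p[1],p[2]+.07],yw=yw)
```

```text
{'t': 11.675, 'joint_positions': [-0.2118, -0.1464, 2.242, 0.0, 1.0459, 0.5781], 'dq': [0.0002, 0.0006, 0.0004, 0.0014, -0.0017, -0.0002], 'joint_efforts': [0.1765, -21.6164, -28.1454, 0.082, -0.1633, 0.0314], 'ee_pos': [0.4126, 0.0264, 0.0923], 'tool_rot': [2.9052, 1.1956, 0.0001], 'force': [-1.8586, -1.2304, 0.4722], 'wrist_torque': [0.0014, 0.073, 0.079], 'gripper_width': 0.2439}
[ 0.43398599 -0.07405561]
from [0.4126 0.0264 0.1623] 0.7808
[-0.0139, 0.0216, -0.0, np.float64(-0.0)]
[-0.0139, 0.0216, -0.0, np.float64(-0.0)]
[-0.0139, 0.0216, -0.0, np.float64(-0.0)]
[-0.0139, 0.0216, -0.0, np.float64(-0.0)]
```

Emit:
{"op": "arm_command", "data": {"rows": [[0, 0, -0.02, 0, 0], [0, 0, -0.03, 0, 0], [0, 0, -0.02, 0, 0], [-0.014, 0.0215, 0, 0, 0], [-0.014, 0.0215, 0, 0, 0]]}}

```text
t: 12.3
ee_pos: [0.4231, -0.0242, 0.1624]
tool_rot: [2.904, 1.197, 0.001]
force: [0.3, 0.2, -2.6]
gripper_width: 0.243
```

Emit:
{"op": "arm_command", "data": {"rows": [[-0.014, 0.0215, 0, 0, 0], [-0.014, 0.0215, 0, 0, 0], [0, 0, 0.03, 0, 0], [0, 0, 0.02, 0, 0], [0, 0, 0.004, 0, 0]]}}

```text
t: 12.92
ee_pos: [0.4321, -0.0735, 0.1066]
tool_rot: [-2.903, -1.194, 0.004]
force: [0.9, 0.6, -0.8]
gripper_width: 0.244
```

Emit:
{"op": "arm_command", "data": {"rows": [[0, 0, 0, 0, 0], [0, 0, 0, 0, 0]]}}

```text
t: 13.18
ee_pos: [0.4341, -0.0743, 0.1093]
tool_rot: [2.904, 1.195, 0.002]
force: [-0.5, 0.2, -2.4]
gripper_width: 0.247
```

Run:
```python
from h import *
st();look('s10')
```

```text
{'t': 13.175, 'joint_positions': [-0.428, -0.1063, 2.1699, 0.0, 1.076, 0.3617], 'dq': [0.0008, -0.0034, 0.0001, -0.0028, -0.0016, 0.0001], 'joint_efforts': [-0.0169, -24.4061, -29.0272, 0.0148, -0.0002, 0.0001], 'ee_pos': [0.4341, -0.0743, 0.1093], 'tool_rot': [2.9037, 1.1953, 0.0022], 'force': [-0.4526, 0.2286, -2.3503], 'wrist_torque': [0.0335, 0.0157, -0.0124], 'gripper_width': 0.2473}
tip [ 0.5075 -0.0014  0.0432] 0.7809 [289.9 209.2]
```

View pics/s10z.png

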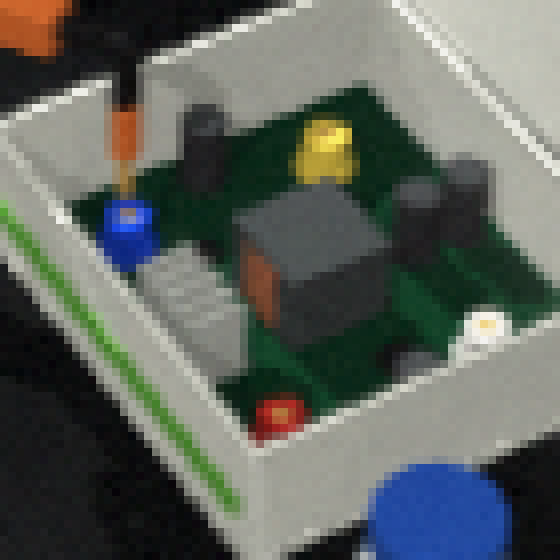

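Emit:
{"op": "arm_command", "data": {"rows": [[0.001, -0.001, 0.005, 0, 0], [0, 0, 0.004, 0, 0], [0, 0, 0.004, 0, 0], [0, 0, 0.003, 0, 0], [0, 0, 0.001, 0, 0]]}}

```text
t: 13.9
ee_pos: [0.4333, -0.0727, 0.0912]
tool_rot: [-2.905, -1.195, 0.0]
force: [-1.0, -0.5, 0.8]
gripper_width: 0.243
```

Emit:
{"op": "arm_command", "data": {"rows": [[0, 0, 0, 0, 0], [0, 0, 0, 0, 0]]}}

```text
t: 14.15
ee_pos: [0.4334, -0.0727, 0.0914]
tool_rot: [-2.905, -1.196, 0.0]
force: [-1.7, 0.7, 0.7]
gripper_width: 0.242
```

Run:
```python
from h import *
st();look('s11')
```

```text
{'t': 14.15, 'joint_positions': [-0.4253, -0.0742, 2.1791, -0.0, 1.0367, 0.3647], 'dq': [-0.0003, -0.0012, 0.0001, -0.0011, -0.0022, 0.001], 'joint_efforts': [0.0737, -24.4542, -28.1069, 0.0639, -0.2926, 0.087], 'ee_pos': [0.4334, -0.0727, 0.0914], 'tool_rot': [-2.9052, -1.1956, 0.0001], 'force': [-1.722, 0.6974, 0.7203], 'wrist_torque': [0.1262, 0.1621, 0.0808], 'gripper_width': 0.2424}
tip [5.069e-01 2.000e-04 2.540e-02] 0.7809 [290.2 212.6]
```

View pics/s11z.png

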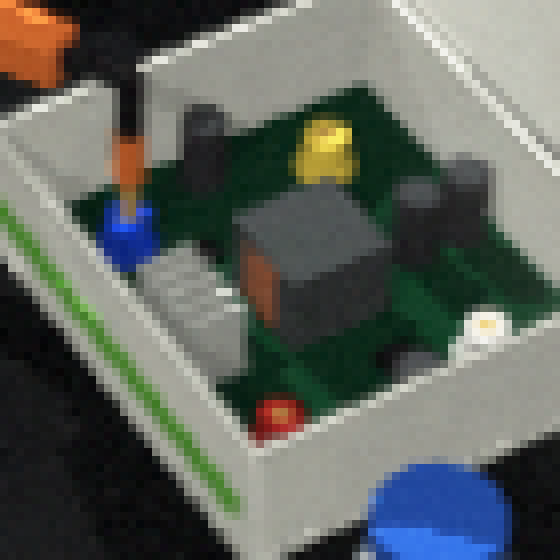

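The tip is on the blue stud's dot with the spring compressed. I'll hold, then return to the cradle.

Emit:
{"op": "arm_command", "data": {"rows": [[0, 0, 0, 0, 0], [0, 0, 0, 0, 0], [0, 0, 0, 0, 0], [0, 0, 0, 0, 0], [0, 0, 0, 0, 0]]}}

```text
t: 14.88
ee_pos: [0.4334, -0.0727, 0.0913]
tool_rot: [-2.905, -1.196, 0.0]
force: [-0.2, 0.2, 1.1]
gripper_width: 0.247
```

Emit:
{"op": "arm_command", "data": {"rows": [[0, 0, -0.02, 0, 0], [0, 0, -0.04, 0, 0], [0, 0, -0.05, 0, 0], [0, 0, -0.05, 0, 0], [0, 0, 0, 0, 0]]}}

```text
t: 15.5
ee_pos: [0.4358, -0.0736, 0.2559]
tool_rot: [2.899, 1.193, 0.011]
force: [0.2, 0.6, -2.6]
gripper_width: 0.243
```

Run:
```python
from h import *
st()
plan(.4968,-.309,.25,-.3192,10)
```

```text
{'t': 15.5, 'joint_positions': [-0.4251, -0.299, 2.0454, 0.0002, 1.3852, 0.3649], 'dq': [-0.0017, 0.046, 0.0886, -0.0025, -0.0169, -0.0006], 'joint_efforts': [0.1196, -22.6567, -35.1962, 0.022, 0.1563, -0.0012], 'ee_pos': [0.4358, -0.0736, 0.2559], 'tool_rot': [2.8986, 1.1927, 0.011], 'force': [0.159, 0.649, -2.6118], 'wrist_torque': [0.0139, 0.0109, -0.0168], 'gripper_width': 0.2433}
from [ 0.4358 -0.0736  0.2559] 0.7807
[-0.0122, 0.021, 0.0006, np.float64(0.11)]
[-0.0099, 0.0222, 0.0006, np.float64(0.11)]
[-0.0074, 0.0232, 0.0006, np.float64(0.11)]
[-0.0048, 0.0238, 0.0006, np.float64(0.11)]
[-0.0021, 0.0242, 0.0006, np.float64(0.11)]
[0.0006, 0.0243, 0.0006, np.float64(0.11)]
[0.0032, 0.0241, 0.0006, np.float64(0.11)]
[0.0058, 0.0236, 0.0006, np.float64(0.11)]
[0.0084, 0.0228, 0.0006, np.float64(0.11)]
[0.0109, 0.0218, 0.0006, np.float64(0.11)]
```

Emit:
{"op": "arm_command", "data": {"rows": [[-0.012, 0.021, 0, 0.11, 0], [-0.01, 0.022, 0, 0.11, 0], [-0.007, 0.023, 0, 0.11, 0], [-0.005, 0.024, 0, 0.11, 0], [-0.002, 0.024, 0, 0.11, 0]]}}

```text
t: 16.12
ee_pos: [0.4634, -0.1901, 0.2492]
tool_rot: [-3.119, -0.355, 0.003]
force: [0.2, 0.0, -2.4]
gripper_width: 0.244
```

Emit:
{"op": "arm_command", "data": {"rows": [[0.001, 0.024, 0, 0.11, 0], [0.003, 0.024, 0, 0.11, 0], [0.006, 0.024, 0, 0.11, 0], [0.008, 0.023, 0, 0.11, 0], [0.011, 0.022, 0, 0.11, 0]]}}

```text
t: 16.75
ee_pos: [0.4939, -0.308, 0.2489]
tool_rot: [-3.099, 0.505, 0.004]
force: [0.9, -0.0, -1.6]
gripper_width: 0.244
```

Emit:
{"op": "arm_command", "data": {"rows": [[0, 0, 0.03, 0, 0], [0, 0, 0.03, 0, 0], [0, 0, 0.03, 0, 0], [0, 0, 0, 0, 0], [0, 0, 0, 0, 0]]}}

```text
t: 17.38
ee_pos: [0.4946, -0.3079, 0.1616]
tool_rot: [3.101, -0.499, 0.001]
force: [0.1, -0.2, -0.3]
gripper_width: 0.245
```

Run:
```python
from h import *
st();snap('wrist','w12')
plan(.4968,-.309,.14,-.3192,1)
```

```text
{'t': 17.375, 'joint_positions': [-0.7514, 0.1617, 1.7882, 0.0001, 1.1913, 1.1386], 'dq': [0.0008, -0.0172, -0.0231, 0.0004, 0.0018, 0.0005], 'joint_efforts': [0.0051, -36.9907, -30.1644, 0.007, 0.024, 0.0004], 'ee_pos': [0.4946, -0.3079, 0.1616], 'tool_rot': [3.1015, -0.4992, 0.0006], 'force': [0.0751, -0.23, -0.3302], 'wrist_torque': [-0.0473, 0.0312, -0.0221], 'gripper_width': 0.2445}
from [ 0.4949 -0.3083  0.1624] -0.3192
[0.002, 0.0001, 0.0224, np.float64(-0.0)]
```

View pics/w12.png

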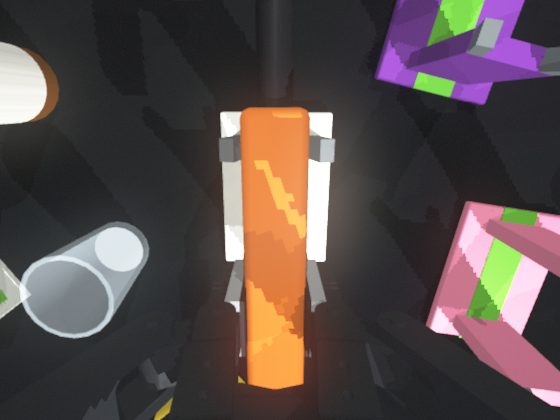

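Aligned over the white cradle, with both cheeks symmetric at about columns 229 and 322. I'll lower the probe and release it.

Emit:
{"op": "arm_command", "data": {"rows": [[0.002, 0, 0.02, 0, 0], [0, 0, 0.02, 0, 0], [0, 0, 0.018, 0, 0], [0, 0, 0.007, 0, 0], [0, 0, 0.002, 0, 0]]}}

```text
t: 18.05
ee_pos: [0.4962, -0.3084, 0.0939]
tool_rot: [-3.102, 0.499, 0.0]
force: [-0.3, 0.8, -2.3]
gripper_width: 0.242
```

Emit:
{"op": "arm_command", "data": {"rows": [[0, 0, 0, 0, 0], [0, 0, 0, 0, 0]]}}

```text
t: 18.3
ee_pos: [0.4965, -0.3086, 0.0947]
tool_rot: [3.101, -0.499, 0.001]
force: [-0.5, -0.9, -1.7]
gripper_width: 0.245
```

Run:
```python
from h import *
st();snap('wrist','w13');s=snap('scene','s13')
cv2.imwrite('pics/s13z.png',cv2.resize(s['img'][150:270,130:270,::-1],None,fx=5,fy=5,interpolation=cv2.INTER_CUBIC))
```

```text
{'t': 18.3, 'joint_positions': [-0.75, 0.2552, 1.8156, 0.0, 1.0699, 1.14], 'dq': [0.0013, -0.0017, 0.0001, -0.0002, 0.0017, -0.0013], 'joint_efforts': [-0.0037, -39.9304, -29.0934, 0.0069, -0.0178, -0.0], 'ee_pos': [0.4965, -0.3086, 0.0947], 'tool_rot': [3.1012, -0.4992, 0.0012], 'force': [-0.5134, -0.8812, -1.6711], 'wrist_torque': [0.0001, -0.0049, -0.0276], 'gripper_width': 0.2448}
```

View pics/s13z.png

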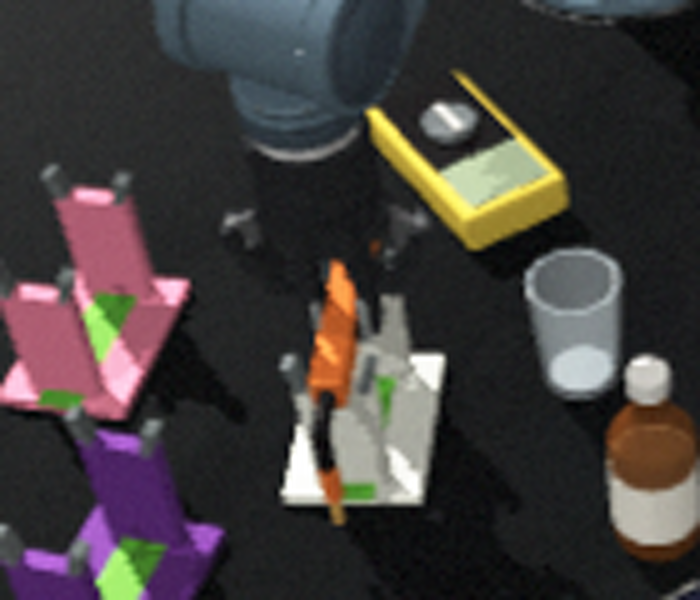

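Emit:
{"op": "arm_command", "data": {"rows": [[0, 0, 0.001, 0, 0], [0, 0, 0, 0, 0.35], [0, 0, 0, 0, 0.6], [0, 0, 0, 0, 1], [0, 0, 0, 0, 1]]}}

```text
t: 19.02
ee_pos: [0.4963, -0.3084, 0.0933]
tool_rot: [3.102, -0.499, 0.0]
force: [-0.1, -0.4, 1.1]
gripper_width: 0.965
```

Emit:
{"op": "arm_command", "data": {"rows": [[0, 0, 0, 0, 1], [0, 0, -0.03, 0, 1], [0, 0, -0.05, 0, 1], [0, 0, -0.05, 0, 1], [0, 0, -0.03, 0, 1]]}}

```text
t: 19.65
ee_pos: [0.4969, -0.309, 0.2566]
tool_rot: [3.099, -0.499, 0.005]
force: [0.1, -1.5, -0.2]
gripper_width: 1.002
```

Run:
```python
from h import *
st();snap('wrist','w14');s=snap('scene','s14');snap('top','t14')
cv2.imwrite('pics/s14z.png',cv2.resize(s['img'][130:270,130:290,::-1],None,fx=4,fy=4,interpolation=cv2.INTER_CUBIC))
```

```text
{'t': 19.65, 'joint_positions': [-0.7499, 0.0716, 1.7057, 0.0, 1.3602, 1.14], 'dq': [0.0002, -0.1863, -0.2, -0.0019, 0.4287, -0.0005], 'joint_efforts': [0.1359, -35.7615, -32.6548, 0.0027, -0.2775, -0.0], 'ee_pos': [0.4969, -0.309, 0.2566], 'tool_rot': [3.0994, -0.4989, 0.0053], 'force': [0.1294, -1.5042, -0.2186], 'wrist_torque': [-0.0296, -0.0297, -0.0145], 'gripper_width': 1.0018}
```

View pics/s14z.png

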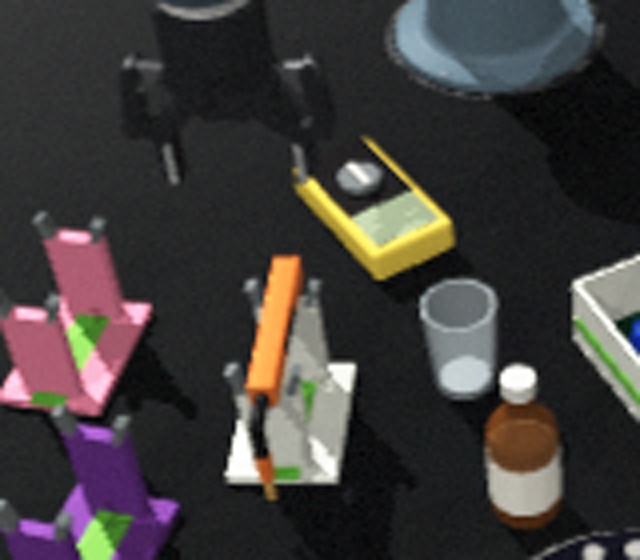

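View pics/w14.png

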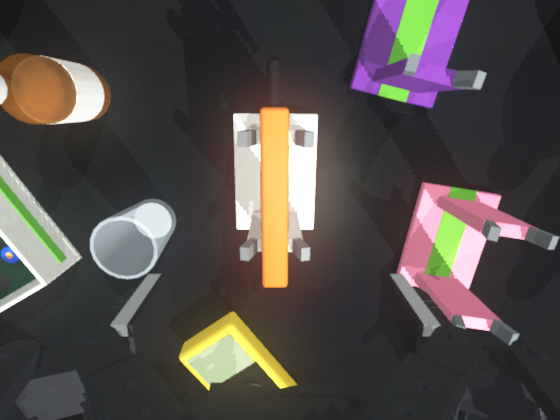

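The probe is back in both notches and the gripper is clear. Next is the cover, so I'll measure its angle from its free-edge corners.

Run:
```python
from h import *
d=load('top0');e=load('scene0')
a=np.radians(102);O=np.array([.5574,.0633,0]);u=np.array([np.cos(a),np.sin(a),0]);v=np.array([-np.sin(a),np.cos(a),0]);Z=np.array([0,0,1.])
W=lambda x,y,z:O+x*u+y*v+z*Z
for th in [1.55,1.65,1.75,1.8,1.85]:
    L=[]
    for n in (0,.008):
        for y in (-.11,.11):
            p=W(.1-.2*np.cos(th)+n*np.sin(th),y,.07+.2*np.sin(th)+n*np.cos(th));L+=[proj(d,p).round(1).tolist(),proj(e,p).round(1).tolist()]
    print(th,L)
cv2.imwrite('pics/s0z.png',cv2.resize(e['img'][120:240,300:400,::-1],None,fx=5,fy=5,interpolation=cv2.INTER_CUBIC))
t=load('t14');cv2.imwrite('pics/t14z.png',cv2.resize(t['img'][150:270,135:285,::-1],None,fx=5,fy=5,interpolation=cv2.INTER_CUBIC))
```

```text
1.55 [[171.8, 161.0], [362.8, 172.0], [188.5, 259.6], [321.8, 134.8], [168.2, 161.6], [365.0, 171.1], [184.8, 260.3], [323.9, 134.1]]
1.65 [[162.9, 162.7], [368.2, 170.0], [179.3, 261.4], [326.9, 133.2], [159.3, 163.4], [370.3, 169.3], [175.7, 262.1], [328.9, 132.6]]
1.75 [[154.2, 164.5], [373.3, 168.5], [170.4, 263.1], [331.9, 132.1], [150.8, 165.3], [375.4, 168.0], [166.9, 263.8], [333.8, 131.7]]
1.8 [[150.0, 165.5], [375.8, 168.0], [166.1, 263.9], [334.3, 131.7], [146.7, 166.3], [377.8, 167.6], [162.7, 264.6], [336.2, 131.5]]
1.85 [[145.9, 166.5], [378.3, 167.6], [161.9, 264.8], [336.6, 131.5], [142.7, 167.3], [380.2, 167.3], [158.6, 265.4], [338.5, 131.4]]
```

View pics/s0z.png

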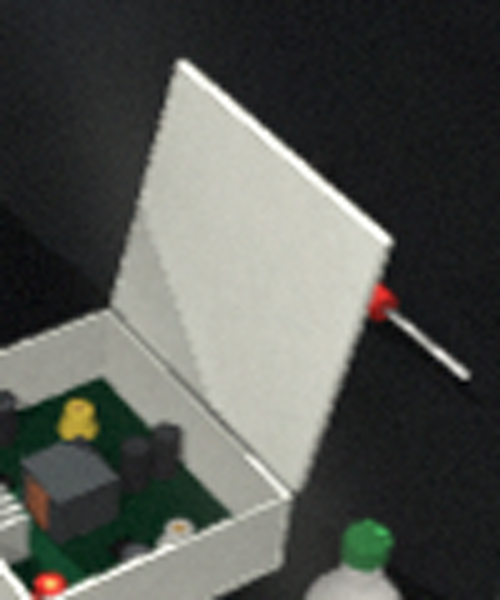

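View pics/t14z.png

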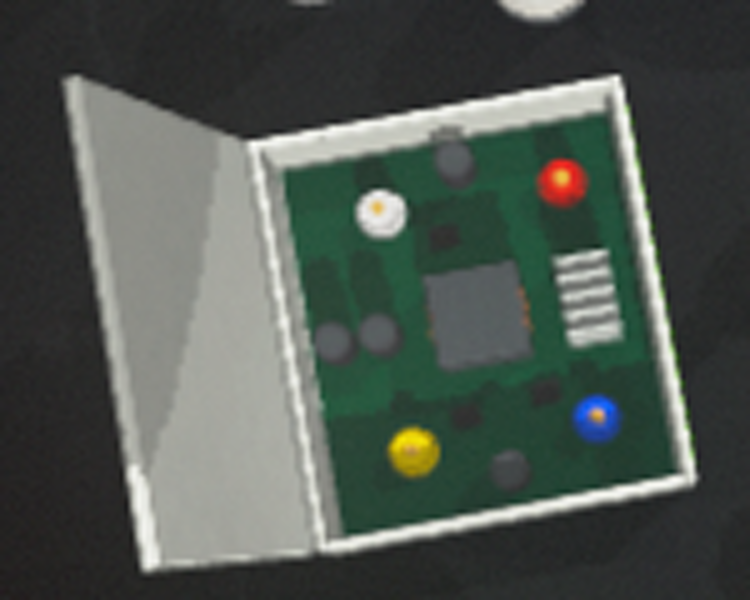

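The cover is at about 1.79 rad, from both views. I'll raise the arm, close the fingers, and pass above the cover to its outer side, off the knob's line.

```bash
cat >> h.py <<'E'
A_=np.radians(102);O_=np.array([.5574,.0633,0]);u_=np.array([np.cos(A_),np.sin(A_),0]);v_=np.array([-np.sin(A_),np.cos(A_),0])
def W(x,y,z): return O_+x*u_+y*v_+np.array([0,0,z])
def toU(p): q=np.array(p)-O_;return np.array([q@u_,q@v_,q[2]])
E
python3 - <<'E'
from h import *
t=W(.19,.075,.37);print(t)
p,yw,_=pose()
plan(t[0],t[1],.37,A_,15,p=[p[0],p[1],.37],yw=yw)
E
```

```text
[0.44453571 0.23355467 0.37      ]
from [ 0.4969 -0.309   0.37  ] -0.3192
[-0.0147, -0.0332, -0.0, np.float64(-0.14)]
[-0.0099, -0.035, -0.0, np.float64(-0.14)]
[-0.0049, -0.036, -0.0, np.float64(-0.14)]
[0.0002, -0.0363, -0.0, np.float64(-0.14)]
[0.0052, -0.036, -0.0, np.float64(-0.14)]
[0.0102, -0.0349, -0.0, np.float64(-0.14)]
[0.015, -0.0331, -0.0, np.float64(-0.14)]
[0.0194, -0.0307, -0.0, np.float64(-0.14)]
[0.0235, -0.0277, -0.0, np.float64(-0.14)]
[0.0272, -0.0241, -0.0, np.float64(-0.14)]
[0.0303, -0.0201, -0.0, np.float64(-0.14)]
[0.0328, -0.0157, -0.0, np.float64(-0.14)]
[0.0346, -0.011, -0.0, np.float64(-0.14)]
[0.0358, -0.006, -0.0, np.float64(-0.14)]
[0.0363, -0.001, -0.0, np.float64(-0.14)]
```

Emit:
{"op": "arm_command", "data": {"rows": [[0, 0, -0.04, 0, 0], [0, 0, -0.04, 0, 0], [0, 0, -0.035, 0, 0], [-0.015, -0.033, 0, -0.14, 0], [-0.01, -0.035, 0, -0.14, 0]]}}

```text
t: 20.42
ee_pos: [0.4882, -0.2353, 0.3661]
tool_rot: [-3.139, 0.056, 0.004]
force: [1.3, -0.8, -0.4]
gripper_width: 0.006
```

Emit:
{"op": "arm_command", "data": {"rows": [[-0.005, -0.036, 0, -0.14, 0], [0, -0.036, 0, -0.14, 0], [0.005, -0.036, 0, -0.14, 0], [0.01, -0.035, 0, -0.14, 0], [0.015, -0.033, 0, -0.14, 0]]}}

```text
t: 21.05
ee_pos: [0.4699, -0.0544, 0.3658]
tool_rot: [-2.967, -1.025, 0.005]
force: [-0.2, -0.3, 0.0]
gripper_width: 0.003
```

Emit:
{"op": "arm_command", "data": {"rows": [[0.019, -0.031, 0, -0.14, 0], [0.024, -0.028, 0, -0.14, 0], [0.027, -0.024, 0, -0.14, 0], [0.03, -0.02, 0, -0.14, 0], [0.033, -0.016, 0, -0.14, 0]]}}

```text
t: 21.68
ee_pos: [0.4517, 0.1266, 0.3658]
tool_rot: [-2.436, -1.98, 0.005]
force: [0.4, -0.7, 0.3]
gripper_width: -0.003
```

Emit:
{"op": "arm_command", "data": {"rows": [[0.035, -0.011, 0, -0.14, 0], [0.036, -0.006, 0, -0.14, 0], [0.036, -0.001, 0, -0.14, 0], [0, 0, 0, 0, 0], [0, 0, 0, 0, 0]]}}

```text
t: 22.3
ee_pos: [0.4418, 0.2338, 0.3667]
tool_rot: [-1.977, -2.44, 0.004]
force: [0.3, 0.2, 0.6]
gripper_width: -0.006
```

Run:
```python
from h import *
st();p,yw,_=pose();print(toU(p),np.degrees(yw));snap('wrist','w15');snap('scene','s15')
```

```text
{'t': 22.3, 'joint_positions': [0.2597, -0.1949, 1.7627, -0.0004, 1.5765, 0.0505], 'dq': [-0.0159, -0.0099, -0.0059, 0.0015, 0.0002, -0.0008], 'joint_efforts': [0.6601, -26.1202, -34.5085, 0.0237, 0.0041, -0.0012], 'ee_pos': [0.4418, 0.2338, 0.3667], 'tool_rot': [-1.9766, -2.4401, 0.0038], 'force': [0.2605, 0.2047, 0.6342], 'wrist_torque': [0.0343, -0.0284, -0.0354], 'gripper_width': -0.0056}
[0.19079107 0.07764999 0.36665598] 101.98303422006643
```

View pics/w15.png

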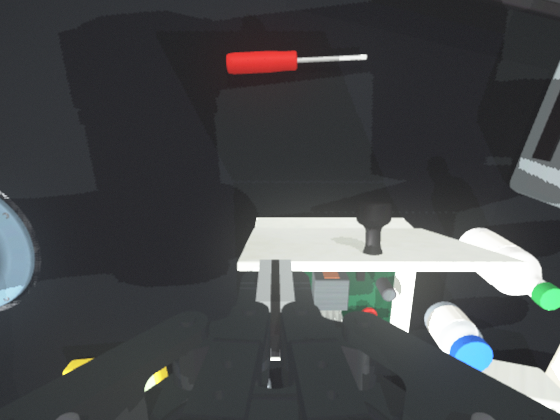

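View pics/s15.png

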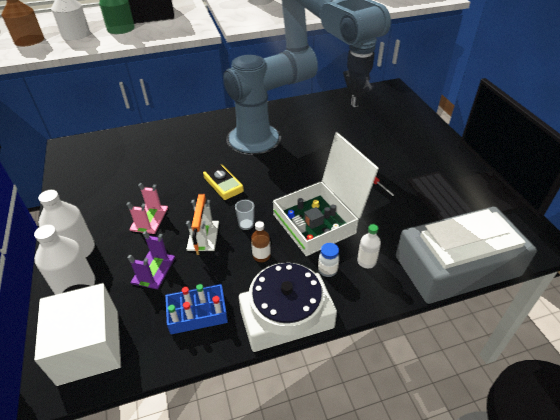

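The wrist view shows the closed fingers at (275,265), just outside the cover. The knob is well to the side at (375,240). I'll plan the closing arc.

Run:
```python
from h import *
p,yw,_=pose();c=toU(p);print(c)
def P(th,r=.18): return np.array([.1-r*np.cos(th)+.008*np.sin(th)+.011,.07+r*np.sin(th)+.008*np.cos(th)])
q=np.array([c[0],.24]);print('descend',c[2]-.24)
th=np.r_[1.79,np.arange(1.7,.15,-.1),.1,.06]
for t in th:
    n=P(t);print(round(t,2),n.round(4),'row',[round(n[0]-q[0],4),0,round(q[1]-n[1],4)]);q=n
```

```text
[0.19032203 0.07740125 0.36744718]
descend 0.12744718352885226
1.79 [0.158 0.244] row [np.float64(-0.0324), 0, np.float64(-0.004)]
1.7 [0.1421 0.2475] row [np.float64(-0.0158), 0, np.float64(-0.0035)]
1.6 [0.1243 0.2497] row [np.float64(-0.0179), 0, np.float64(-0.0022)]
1.5 [0.1062 0.2501] row [np.float64(-0.018), 0, np.float64(-0.0004)]
1.4 [0.0883 0.2487] row [np.float64(-0.018), 0, np.float64(0.0014)]
1.3 [0.0706 0.2456] row [np.float64(-0.0177), 0, np.float64(0.0032)]
1.2 [0.0532 0.2407] row [np.float64(-0.0173), 0, np.float64(0.0049)]
1.1 [0.0365 0.234 ] row [np.float64(-0.0167), 0, np.float64(0.0066)]
1.0 [0.0205 0.2258] row [np.float64(-0.016), 0, np.float64(0.0083)]
0.9 [0.0054 0.216 ] row [np.float64(-0.0151), 0, np.float64(0.0098)]
0.8 [-0.0087  0.2047] row [np.float64(-0.014), 0, np.float64(0.0113)]
0.7 [-0.0215  0.1921] row [np.float64(-0.0128), 0, np.float64(0.0126)]
0.6 [-0.033   0.1782] row [np.float64(-0.0115), 0, np.float64(0.0138)]
0.5 [-0.0431  0.1633] row [np.float64(-0.0101), 0, np.float64(0.0149)]
0.4 [-0.0517  0.1475] row [np.float64(-0.0085), 0, np.float64(0.0159)]
0.3 [-0.0586  0.1308] row [np.float64(-0.0069), 0, np.float64(0.0166)]
0.2 [-0.0638  0.1136] row [np.float64(-0.0052), 0, np.float64(0.0172)]
0.1 [-0.0673  0.0959] row [np.float64(-0.0035), 0, np.float64(0.0177)]
0.06 [-0.0682  0.0888] row [np.float64(-0.0009), 0, np.float64(0.0072)]
```

Emit:
{"op": "arm_command", "data": {"rows": [[0, 0, 0.03, 0, 0], [0, 0, 0.04, 0, 0], [0, 0, 0.04, 0, 0], [0, 0, 0.015, 0, 0], [0, 0, 0, 0, 0]]}}

```text
t: 23.02
ee_pos: [0.442, 0.2336, 0.2429]
tool_rot: [-1.977, -2.44, 0.002]
force: [-0.2, 0.0, 0.5]
gripper_width: -0.001
```

Emit:
{"op": "arm_command", "data": {"rows": [[-0.016, 0, 0, 0, 0], [-0.016, 0, 0, 0, 0], [-0.016, 0, -0.003, 0, 0], [-0.018, 0, -0.002, 0, 0], [-0.018, 0, 0, 0, 0]]}}

```text
t: 23.65
ee_pos: [0.4603, 0.1509, 0.2494]
tool_rot: [1.976, 2.441, 0.003]
force: [0.5, 2.1, -0.6]
gripper_width: -0.001
```

Run:
```python
from h import *
s=st();p,yw,_=pose();print(toU(p));snap('scene','s16');snap('wrist','w16')
```

```text
{'t': 23.65, 'joint_positions': [0.0818, -0.1721, 1.9532, 0.0005, 1.3586, -0.1277], 'dq': [-0.304, -0.0459, 0.043, 0.0028, 0.0002, -0.3006], 'joint_efforts': [0.8459, -25.1561, -32.3582, -0.4302, 0.1577, 0.2583], 'ee_pos': [0.4603, 0.1509, 0.2494], 'tool_rot': [1.9765, 2.4406, 0.0026], 'force': [0.489, 2.0759, -0.6483], 'wrist_torque': [0.3298, -0.0631, -0.0058], 'gripper_width': -0.0015}
[0.10584004 0.07681793 0.24940515]
```

View pics/s16.png

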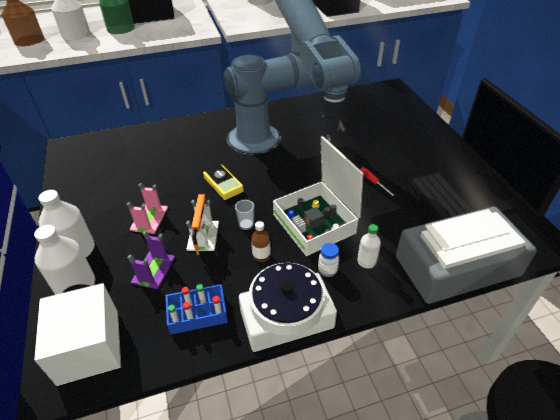

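View pics/w16.png

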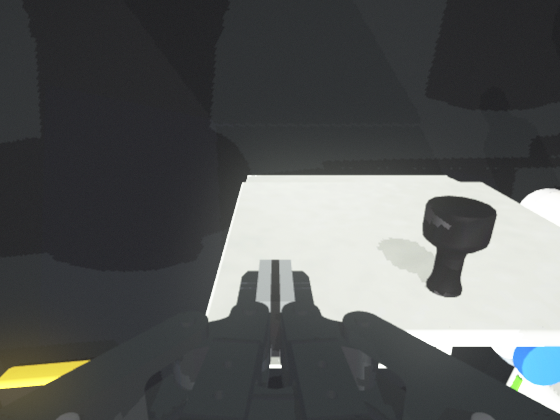

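The cover is swinging shut under a push of about 2 N, and the knob stays clear of the gripper. I'll continue along the arc.

Emit:
{"op": "arm_command", "data": {"rows": [[-0.018, 0, 0.001, 0, 0], [-0.018, 0, 0.003, 0, 0], [-0.017, 0, 0.005, 0, 0], [-0.017, 0, 0.007, 0, 0], [-0.016, 0, 0.008, 0, 0]]}}

```text
t: 24.38
ee_pos: [0.4777, 0.0669, 0.2238]
tool_rot: [-1.977, -2.442, -0.0]
force: [-0.3, 1.4, 0.5]
gripper_width: -0.003
```

Emit:
{"op": "arm_command", "data": {"rows": [[-0.015, 0, 0.01, 0, 0], [-0.014, 0, 0.011, 0, 0], [-0.013, 0, 0.013, 0, 0], [-0.012, 0, 0.014, 0, 0], [-0.01, 0, 0.015, 0, 0]]}}

```text
t: 25.0
ee_pos: [0.4909, 0.0046, 0.1602]
tool_rot: [-1.976, -2.442, 0.0]
force: [-0.6, 0.6, 1.1]
gripper_width: -0.003
```

Run:
```python
from h import *
s=st();p,yw,_=pose();print(toU(p));snap('scene','s17')
```

```text
{'t': 25.0, 'joint_positions': [-0.222, -0.0537, 2.0162, -0.0001, 1.1793, -0.4319], 'dq': [-0.1491, 0.1981, 0.0541, 0.0081, -0.2509, -0.1518], 'joint_efforts': [0.3623, -28.9686, -30.3407, -0.1762, 0.1371, 0.1172], 'ee_pos': [0.4909, 0.0046, 0.1602], 'tool_rot': [-1.9764, -2.4419, 0.0003], 'force': [-0.6066, 0.5977, 1.1258], 'wrist_torque': [0.1247, 0.0238, 0.0072], 'gripper_width': -0.0029}
[-0.04362792  0.07723487  0.16018432]
```

View pics/s17.png

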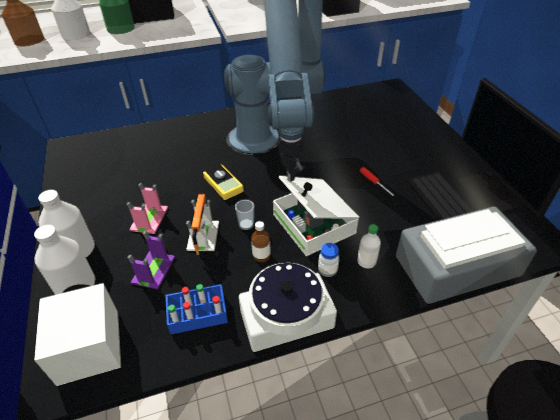

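Emit:
{"op": "arm_command", "data": {"rows": [[-0.009, 0, 0.016, 0, 0], [-0.007, 0, 0.017, 0, 0], [-0.005, 0, 0.016, 0, 0], [-0.003, 0, 0.015, 0, 0], [0, 0, 0.008, 0, 0]]}}

```text
t: 25.68
ee_pos: [0.4953, -0.0182, 0.088]
tool_rot: [-1.976, -2.441, 0.001]
force: [0.4, -0.5, 1.5]
gripper_width: -0.001
```

Emit:
{"op": "arm_command", "data": {"rows": [[0, 0, 0.004, 0, 0], [0, 0, 0.003, 0, 0], [0, 0, 0.002, 0, 0], [0, 0, 0, 0, 0]]}}

```text
t: 26.18
ee_pos: [0.496, -0.0181, 0.0804]
tool_rot: [1.976, 2.442, 0.0]
force: [-0.4, -0.7, -0.3]
gripper_width: 0.002
```

Run:
```python
from h import *
s=st();p,yw,_=pose();print(toU(p));e=snap('scene','s18')
cv2.imwrite('pics/s18z.png',cv2.resize(e['img'][140:270,250:390,::-1],None,fx=5,fy=5,interpolation=cv2.INTER_CUBIC))
```

```text
{'t': 26.175, 'joint_positions': [-0.2653, 0.085, 2.0433, 0.0001, 1.0128, -0.4755], 'dq': [0.0011, -0.0027, -0.0006, 0.0018, 0.0008, 0.0005], 'joint_efforts': [-0.0132, -30.6397, -27.0867, -0.0045, -0.0115, -0.0], 'ee_pos': [0.496, -0.0181, 0.0804], 'tool_rot': [1.9761, 2.4418, 0.0004], 'force': [-0.4087, -0.6953, -0.2612], 'wrist_torque': [0.0266, 0.0298, 0.0155], 'gripper_width': 0.0018}
[-0.06683624  0.0769792   0.08044043]
```

View pics/s18z.png

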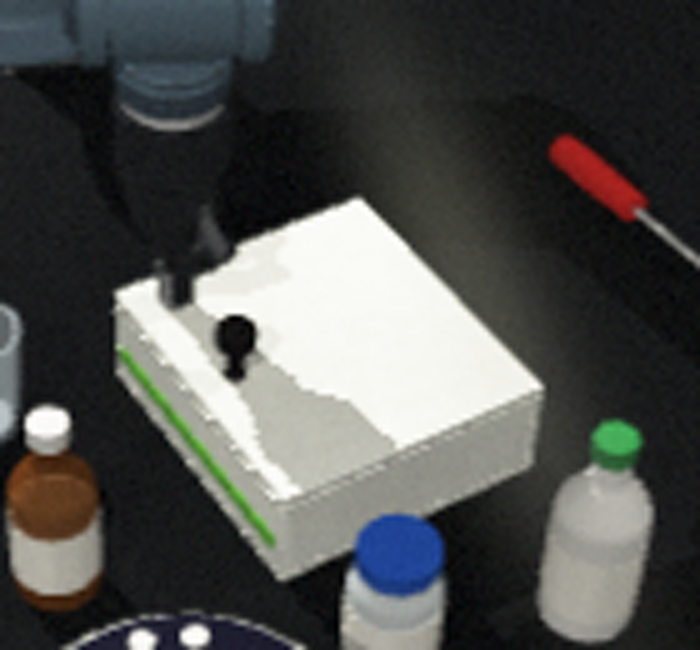

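It is almost shut. I'll press down a millimetre at a time until the rim pushes back.

Emit:
{"op": "arm_command", "data": {"rows": [[0, 0, 0.001, 0, 0], [0, 0, 0.001, 0, 0], [0, 0, 0, 0, 0]]}}

```text
t: 26.6
ee_pos: [0.4961, -0.0182, 0.0786]
tool_rot: [1.976, 2.442, 0.0]
force: [0.1, -0.9, 1.6]
gripper_width: -0.0
```

Emit:
{"op": "arm_command", "data": {"rows": [[0, 0, 0.001, 0, 0], [0, 0, 0, 0, 0]]}}

```text
t: 26.85
ee_pos: [0.4962, -0.0182, 0.0784]
tool_rot: [1.976, 2.442, -0.0]
force: [-4.1, 0.6, 9.5]
gripper_width: 0.001
```

Emit:
{"op": "arm_command", "data": {"rows": [[0, 0, 0.0005, 0, 0], [0, 0, 0, 0, 0]]}}

```text
t: 27.1
ee_pos: [0.4962, -0.0182, 0.0784]
tool_rot: [-1.976, -2.442, 0.0]
force: [-5.2, 1.0, 12.7]
gripper_width: -0.001
```

It stops rigidly at z=0.0784 with 12.7 N, so the cover is on the rim (nominal 0.078). I'll retreat and check everything.

Emit:
{"op": "arm_command", "data": {"rows": [[0, 0, 0, 0, 0], [0, 0, -0.01, 0, 0], [0, 0, -0.04, 0, 0], [0, 0, -0.05, 0, 0], [0, 0, -0.05, 0, 0]]}}

```text
t: 27.72
ee_pos: [0.4954, -0.018, 0.2282]
tool_rot: [-1.976, -2.442, 0.0]
force: [0.4, -1.0, 0.0]
gripper_width: 0.0
```

Emit:
{"op": "arm_command", "data": {"rows": [[0, 0.03, -0.03, 0, 0], [0, 0.04, -0.03, 0, 0], [0, 0.04, -0.02, 0, 0], [0, 0.01, 0, 0, 0], [0, 0, 0, 0, 0]]}}

```text
t: 28.35
ee_pos: [0.6127, 0.007, 0.3055]
tool_rot: [-1.975, -2.441, 0.002]
force: [-0.3, 0.1, -0.9]
gripper_width: 0.0
```

Run:
```python
from h import *
s=st();e=snap('scene','s19');t=snap('top','t19')
cv2.imwrite('pics/s19z.png',cv2.resize(e['img'][140:270,250:390,::-1],None,fx=5,fy=5,interpolation=cv2.INTER_CUBIC))
for z in (.07,.078):
  print([proj(e,W(x,y,z)).round(1).tolist() for x,y in [(-.1,-.11),(-.1,.11),(.1,-.11)]])
print('cover lifted 5mm', proj(e,W(-.1,-.11,.083)))
a=cv2.absdiff(e['img'],load('scene0')['img']).max(2);b=cv2.absdiff(t['img'],load('top0')['img']).max(2)
cv2.imwrite('pics/diff.png',np.hstack([a,b])[:, :]if 0 else cv2.resize(np.vstack([a,b]),(400,600)))
```

```text
{'t': 28.35, 'joint_positions': [-0.1733, 0.1086, 1.5774, -0.0001, 1.458, -0.3836], 'dq': [-0.0084, -0.0193, 0.0394, -0.0003, 0.0026, 0.0007], 'joint_efforts': [0.1852, -38.5601, -35.1379, 0.0218, -0.0583, 0.0129], 'ee_pos': [0.6127, 0.007, 0.3055], 'tool_rot': [-1.9747, -2.4407, 0.002], 'force': [-0.2631, 0.1024, -0.9455], 'wrist_torque': [-0.0199, 0.0624, -0.0058], 'gripper_width': 0.0001}
[[304.8, 241.8], [271.0, 200.0], [356.6, 218.6]]
[[304.9, 240.1], [271.0, 198.3], [356.9, 216.9]]
cover lifted 5mm [304.89756672 238.99564439]
```

View pics/s19z.png

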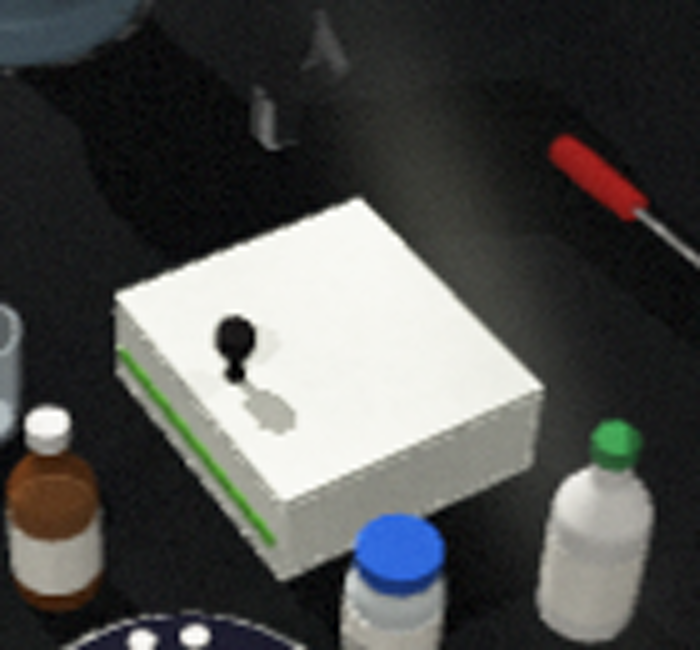

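View pics/s19.png

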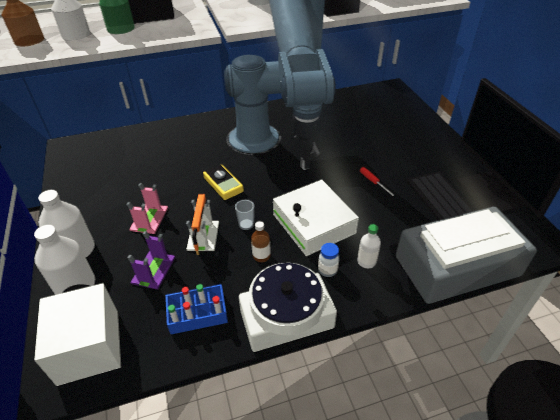

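View pics/diff.png

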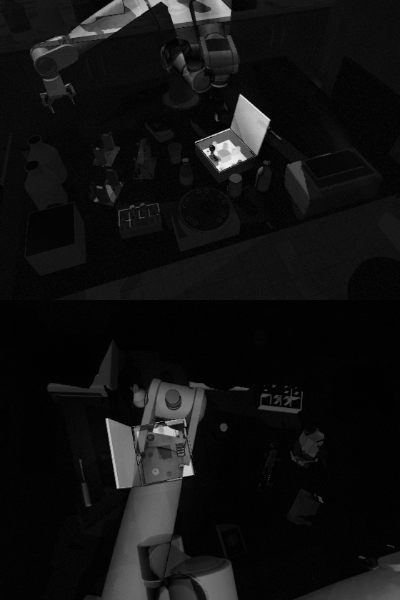

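View pics/t19.png

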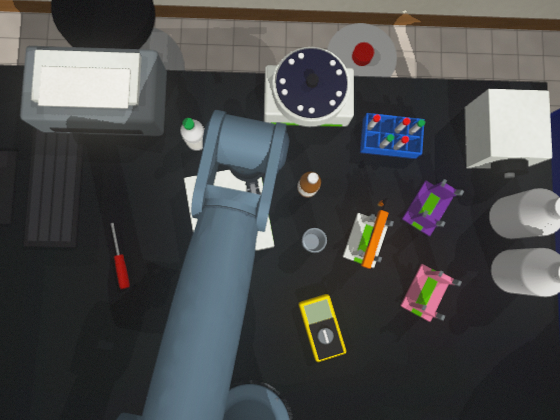

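The near cover corner sits at (307,240). The shut position predicts row 240.1, and the column is off by the known +2 px bias. The probe, bystanders and decoys all match the first pictures, and the robot touches nothing, so I'll hand in.

Run:
```python
from station import ctrl
print(ctrl.close_job())
```

```text
the job is handed in; nothing more can be done
None
```

The job is done and handed in at about 28 s of the 72 s allowed. I touched the red, yellow and blue studs in that order, laid the probe back in its cradle and shut the cover.

- **Stud touches:** I rested over 0.7 s on each of the red, yellow and blue studs. Each touch showed as a shortened brass tip over the stud's dot, with the vertical force about 2–3 N above its free value. Force readings are noisy by about ±1 N. I never took the probe over the white stud.
- **Probe:** It lies in both cradle notches, as both the scene and wrist cameras show.
- **Cover:** I pushed it shut on the outer face, beside the knob. It stopped rigidly at 78.4 mm under 12.7 N, against 78 mm nominal. After I moved away, its corner matched the shut position in the picture.
- **Other things on the bench:** By eye, the first and last pictures show them, and the look-alike cradles, where they were. In the last check the arm was clear of everything.

**Disagreements:** The scene camera showed columns 1–2 pixels too far right. The stud positions differed by 2–3 mm between cameras, so before each touch I corrected the tip relative to the stud in the scene camera's picture.

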